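Stand the spilt solvents up and open the air at the spray bench

TASK

The solvent containers on the spray bench have been knocked over and the compressed air is shut off: stand every container that is there upright on its base, wholly on the rubber mat. Only when they all stand, open the air: under the loose cover of the valve box, press the black valve knob in and turn it clockwise to its stop so that it springs back up in the open position; finish with the cover back down flat over its two studs. Leave the spray gun on its stand, the mixing cup and the brush where they are.

Things in the scene. Friction and masses are not known exactly. Their poses are not given: they have to be found in the camera images.
- bottle_a: Square white plastic bottle, paper label, round grey cap: 55 x 55 mm section, square body 125 mm high, cap 34 mm across to 160 mm, 0.25 to 0.5 kg. Origin: centre of the square body, 62.5 mm above the base; z runs from base to cap, x and y square to the flat sides. Starts lying on a flat side on the bench. May be absent.
- bottle_b: Square white plastic bottle, paper label, round grey cap: 55 x 55 mm section, square body 125 mm high, cap 34 mm across to 160 mm, 0.25 to 0.5 kg. Origin: centre of the square body, 62.5 mm above the base; z runs from base to cap, x and y square to the flat sides. Starts lying on a flat side on the bench. May be absent.
- tin: Oblong bare-metal thinner tin, paper label: 64 mm (its x) by 44 mm (its y) section, body 130 mm high, grey cap 28 mm across, 12 mm off centre to +x, to 146 mm; 0.25 to 0.5 kg. Origin: centre of the body, 65 mm above the base; z runs from base to cap. Starts lying on a broad side on the bench. May be absent.
- bench_mat: Fixed black ribbed rubber mat flat on the bench, 160 mm (its x) by 300 mm (its y), 4 mm thick, no rim. Origin: centre of its underside. It lies left or right of the containers, across from the valve box.
- mat_top (a point): Centre of the top of the rubber mat, axes as the mat's.
- valve_box: Fixed grey steel box, open on top, 150 mm (its x) by 200 mm (its y) by 110 mm high. Origin: centre of its underside. Inward flanges 26 mm wide at both y ends carry upright round-tipped studs, 10 mm thick, at y = +84 and -84 mm, 14 mm above the rim. The opening, 142 x 144 mm, holds the valve knob at its centre. Pipe stubs stick out 35 mm low on +x, a gauge 18 mm on -x.
- cover: Loose aluminium plate, 150 mm (its x) by 200 mm (its y) by 4 mm, 0.38 kg, with 14 mm holes at y = +84 and -84 mm that fit over the studs, either way round. Origin: centre of its underside. Handle: dark flat bar along y over the middle, 12 mm thick, 100 mm long, 28 to 46 mm above the underside, open below. Starts seated on the box, underside on the rim, 110 mm above the bench.
- knob_grip (a point): Point on the valve knob's axis in the middle of its grip bar, 92 mm above the bench while out. Its x lies along the bar (58 mm long, 16 mm thick, top 10 mm above this point and 8 mm under the cover). The bar stands on a 62 mm round disc whose top is 14 mm below this point. At shut the bar lies along the box's x.
- valve_press (a joint): How far the knob is pushed in, m: 0 out, 0.010 fully in. Spring 5 N at first, 14 N fully in. Out at shut it is locked against turning; it is free once in by more than 6 mm, stays down between the two positions, and springs out by itself when let go at open.
- valve_knob (a joint): Turn of the valve knob, rad: 0 shut (as at the start), growing clockwise seen from above, stop at 1.35 = open (it springs out beyond about 1.25). It stays where it is left; friction about 0.05 N m.
- spray_gun: Bystander: aluminium spray gun with grey gravity cup on its stand, 203 mm high on a 120 x 100 mm base. Origin: centre of its base.
- mixing_cup: Bystander: open steel cup, 90 mm across, 100 mm high. Origin: centre of its base.
- brush: Bystander: brush with a wooden handle lying on the bench, 200 mm long, 42 mm wide, 20 mm high. Origin: its middle, underside.
Mind the look-alikes: they are no part of the job. Leave any orange look-alike of the cover alone.

How it is judged:
By the outcome, as a careful person would: the job done as asked, in the order asked, and still so for the second after the job is handed in, with the robot touching nothing.
Of bottle_a, tin, bottle_b only 2 to 3 are there at a start; the rules pass over those that are not, and their reading is None.
At some moment in a run one of cover may be knocked a few centimetres aside while the robot is not near it.
Once in a run the grip may slacken for a moment while it holds something.
It also fails if it takes over 210 s, if anything falls off the work surface, if the arm or the gripper's body presses on something with over 40 N, if the wrist force passes 120 N, or if a joint passes its speed limit or range.

ROBOT

A 7-joint arm with a two-finger parallel gripper is mounted at the origin on the work surface. World frame = base frame: x ahead of the robot, y to its left, z up, the work surface at z = 0. Lengths are in m, angles in rad, forces in N, time in s.
With the tool pointing down it reaches from about 0.4 to 0.85 m from the base axis. Payload 4.4 kg.
Tool frame: the origin (TCP) lies between the finger pads; the fingertips stand 22 mm ahead of it and the grasp point (between the pads) lies 3 mm ahead of it; z points along the fingers, y is the direction in which the jaws open and shut (so a half turn about z gives the same grasp; the last joint's range is limited). The gripper opens to 94 mm and grips with 3 to 60 N. Pads are 16 mm wide; open, the fingers measure 119 mm over their backs; the gripper's body (75 mm by 177 mm) begins 78 mm behind the grasp point.
Start: joints at [1.149, 0.628, 0.038, 1.517, -0.027, 0.996, -0.02], TCP at [0.226, -0.609, 0.204] pointing down, gripper open.
Joint ranges: [-3.06, 3.06], [-0.37, 2.12], [-1.25, 1.32], [0.18, 2.47], [-1.1, 4.24], [0.23, 1.98], [-2.94, 2.94]. Speed limits (rad/s): [2.57, 2.57, 3.14, 3.14, 3.14, 3.14, 3.14].

INTERFACE

Orientations are given as a unit quaternion [w, x, y, z].
In Python, from station import env gives the robot as it stands.
- The arm moves only by the shell command python3 -m handwheel 'ROWS' [FORCE]. ROWS is a JSON object of lists of equal length, an entry for each row: "xyz": the shift along the tool's x, y, z in mm, a list of three; "rot": the turn, a rotation vector about the tool's x, y, z in degrees, a list of three; "hand": the finger opening in mm, from 0 to 94. In form: {"xyz": [[tx, ty, tz], ...], "rot": [[rx, ry, rz], ...], "hand": [hand, ...]}. A call has 1 to 12 rows; each row is the pose to reach, as a shift and turn from the pose commanded when the call began, along the tool's axes at that moment; what a row does not reach only later rows make up. A row lasts 1/12 s, in which the tool goes at most 41.7 mm and 7.16 degrees, less where a joint would pass 70% of its speed; a pose out of reach is approached as far as the arm can. A call with a gripper value outside its range is refused whole. The fingers move at their own pace and stop on an object; FORCE is the grip in N (left out, the last holds). Time passes only in rows, so rows that repeat a pose let the fingers close. It gives the time, the measured TCP pose, the force and the opening at its end, in the units of the state.
- env.read_state(): the state, without advancing time (a new reading comes with each control period).
- env.snapshot(name): name is "scene" or "top" or "wrist"; returns a dict with "image" (420x560x3 uint8, blue, green, red), "intrinsics" (3x3 intrinsics, pixels), "distortion" ([k1, k2, p1, p2, k3] as OpenCV has them; the pictures are not rectified), "R" (3x3) and "t" (3): a world point X has camera coordinates R X + t. Camera axes: x right, y down, z forward; pixel columns grow to the right and rows downward; lengths in m; the calibration is good to about 2 mm. A picture is of the moment at which its call begins. There is no depth.
- env.close_job(): hands the job in, once; it reports no verdict.
The state is a dict: "time_s": time; "q": joint angles; "joint_velocities": joint speeds; "joint_efforts": joint torques, N m; "eef_pos": TCP position; "tool_rot": TCP orientation; "wrist_force": force on the tool from outside, world axes, zero at the start; "wrist_torque": the same for the moment, N m; "width": finger opening in m.
Only numpy, scipy, OpenCV 4.12 (cv2) and the standard library are available. Lean on these libraries where they do the work, as an engineer would, in place of code of your own. Each camera call takes 0.05 s, during which the arm holds its last target.

## Working session

There is one attempt and no reset: what is moved stays moved. The work goes in short steps, Python scripts to look and compute and a shell command to move; the robot and the scene stay as the last step left them, time stands still between calls to the robot, and variables do not carry over. Pictures are saved under pics/ and viewed, and the job is handed in when it is done.

```bash
ls; mkdir -p pics
python3 - <<'E'
from station import env
import cv2
s=env.read_state()
print(s)
for n in ["scene","top","wrist"]:
    d=env.snapshot(n); cv2.imwrite(f"pics/{n}0.png",d["image"]); print(n,d["intrinsics"],d["distortion"],d["R"],d["t"])
E
```

```text
pics
{'time_s': 0.0, 'q': array([ 1.1492312 ,  0.62932141,  0.03840976,  1.51836332, -0.02700403,
        0.99626302, -0.02000707]), 'joint_velocities': array([-0.00114187, -0.0006984 , -0.00016812, -0.00056614, -0.00164869,
        0.00049656,  0.00121592]), 'joint_efforts': array([-9.48582056e-04, -5.49729645e+01,  1.14328936e+00, -1.86633933e+01,
       -5.22825297e-02,  2.38462456e-02,  1.77764655e-04]), 'eef_pos': array([ 0.2262171 , -0.60866282,  0.20317103]), 'tool_rot': array([-9.04614000e-04,  9.84218661e-01,  1.76954180e-01, -1.62838436e-04]), 'wrist_force': array([-0.12867331, -0.66822139,  0.67409884]), 'wrist_torque': array([-0.01379006,  0.02562708,  0.00248858]), 'width': 0.09383402725547779}
scene [[516.98611442   0.         271.30234616]
 [  0.         516.98611442 204.05027059]
 [  0.           0.           1.        ]] [-0.17073242  0.          0.          0.          0.        ] [[ 0.61515977  0.78839918 -0.00227675]
 [ 0.65463861 -0.51239618 -0.55578634]
 [-0.43934809  0.34040695 -0.83132206]] [-0.21475404 -0.37222836  2.00651985]
top [[440.64064362   0.         281.72394174]
 [  0.         440.64064362 205.9565636 ]
 [  0.           0.           1.        ]] [0.01477777 0.         0.         0.         0.        ] [[-0.02820375 -0.99959556  0.00364129]
 [-0.99706747  0.0278728  -0.07127102]
 [ 0.07114071 -0.00564072 -0.99745034]] [-0.14184452  0.54668388  1.39708918]
wrist [[293.38795775   0.         277.43883515]
 [  0.         293.38795775 207.93199556]
 [  0.           0.           1.        ]] [-0.05201634  0.          0.          0.          0.        ] [[ 0.34743849 -0.93770224 -0.0010019 ]
 [-0.90695629 -0.33631745  0.25361558]
 [-0.23815285 -0.08720713 -0.96730457]] [-0.64989155 -0.026446    0.39059938]
```

View pics/scene0.png

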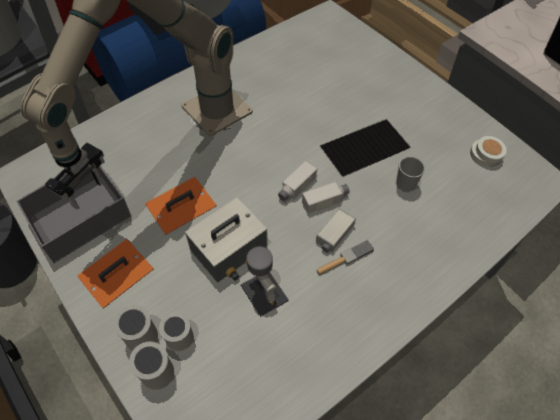

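View pics/top0.png

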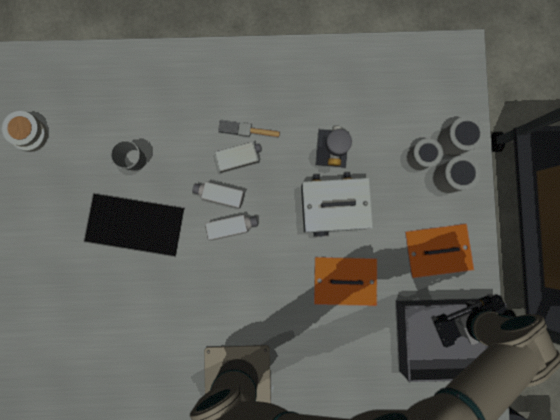

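View pics/wrist0.png

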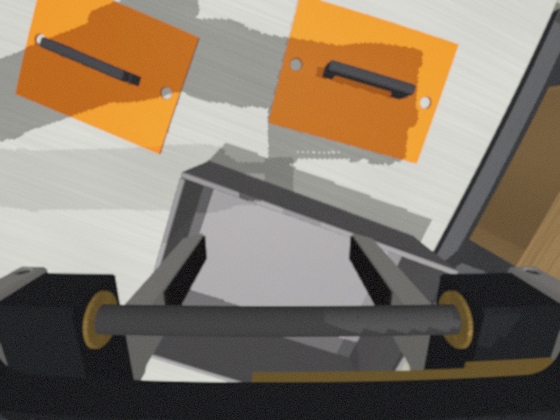

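Top view: three lying containers at about (237,156), (219,194) and (231,226), mat at (134,225), valve box with the bare aluminium cover at (337,204). Two orange look-alike covers at (345,281) and (440,250), which I'll leave alone. Now I'll enlarge the crops.

```bash
cat > h.py <<'E'
import numpy as np, cv2
from station import env
from scipy.spatial.transform import Rotation as Ro
def snap(n,f=None):
    d=env.snapshot(n)
    if f: cv2.imwrite(f,d["image"])
    return d
def crop(d,x0,y0,x1,y1,k,f):
    cv2.imwrite(f,cv2.resize(d["image"][y0:y1,x0:x1],None,fx=k,fy=k,interpolation=cv2.INTER_CUBIC))
def pix2w(d,pts,z):
    p=cv2.undistortPoints(np.array(pts,float).reshape(-1,1,2),d["intrinsics"],d["distortion"]).reshape(-1,2)
    R,t=np.array(d["R"]),np.array(d["t"]); c=-R.T@t
    r=np.c_[p,np.ones(len(p))]@R
    zz=np.broadcast_to(z,len(p))
    return c+r*((zz-c[2])/r[:,2])[:,None]
def proj(d,X):
    return cv2.projectPoints(np.array(X,float).reshape(-1,1,3),cv2.Rodrigues(np.array(d["R"]))[0],np.array(d["t"]),d["intrinsics"],np.array(d["distortion"]))[0].reshape(-1,2)
def tool():
    s=env.read_state(); q=s["tool_rot"]; return s,Ro.from_quat(np.r_[q[1:],q[0]]) 
def delta(target,R_t=None):
    "shift mm in tool axes and rotvec deg to a target TCP pose"
    s,R=tool()
    d=R.inv().apply(np.array(target)-s["eef_pos"])*1000
    rv=(R.inv()*R_t).as_rotvec(degrees=True) if R_t is not None else np.zeros(3)
    return d.round(1),rv.round(2)
def down(yaw):
    "tool down, jaw (tool y) direction at world yaw deg"
    # z=(0,0,-1), y=(cos,sin,0), x=y x z
    a=np.radians(yaw);y=np.array([np.cos(a),np.sin(a),0]);z=np.array([0,0,-1.]);x=np.cross(y,z)
    return Ro.from_matrix(np.c_[x,y,z])
E
python3 - <<'E'
from h import *
d=snap("top");crop(d,180,105,290,250,5,"pics/t1.png")
crop(d,285,110,395,250,5,"pics/t2.png")
crop(d,70,180,200,270,5,"pics/t3.png")
d=snap("scene");crop(d,260,140,400,280,5,"pics/s1.png")
E
```

```text
(no output)
```

View pics/t1.png

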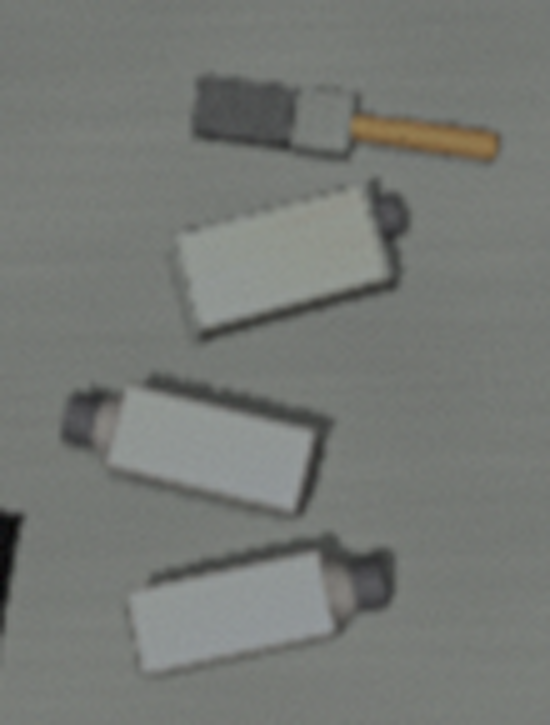

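View pics/t2.png

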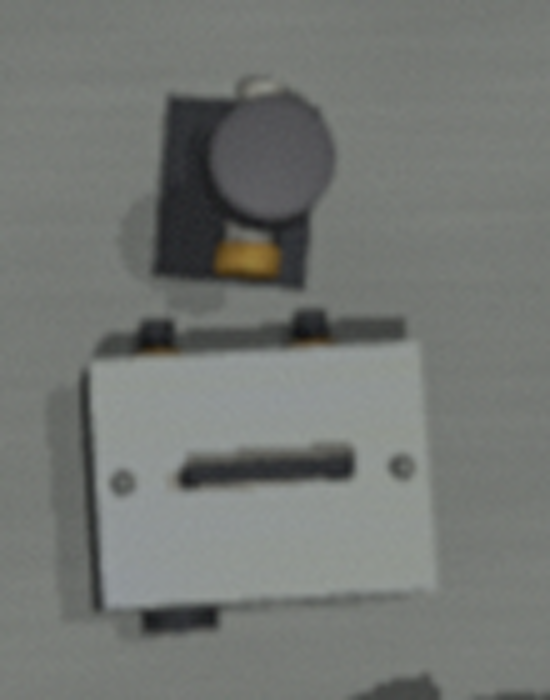

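View pics/t3.png

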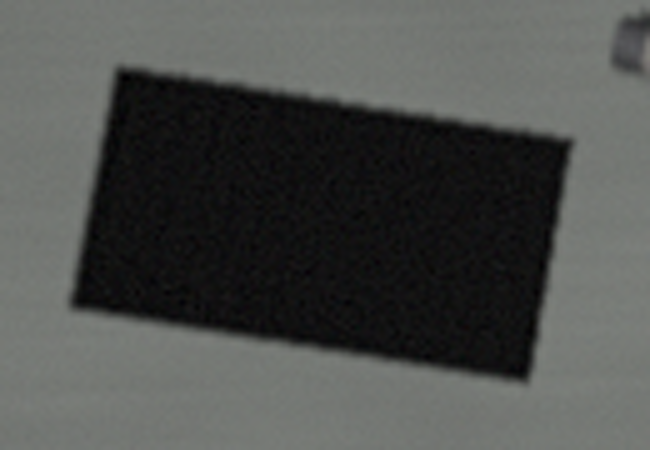

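View pics/s1.png

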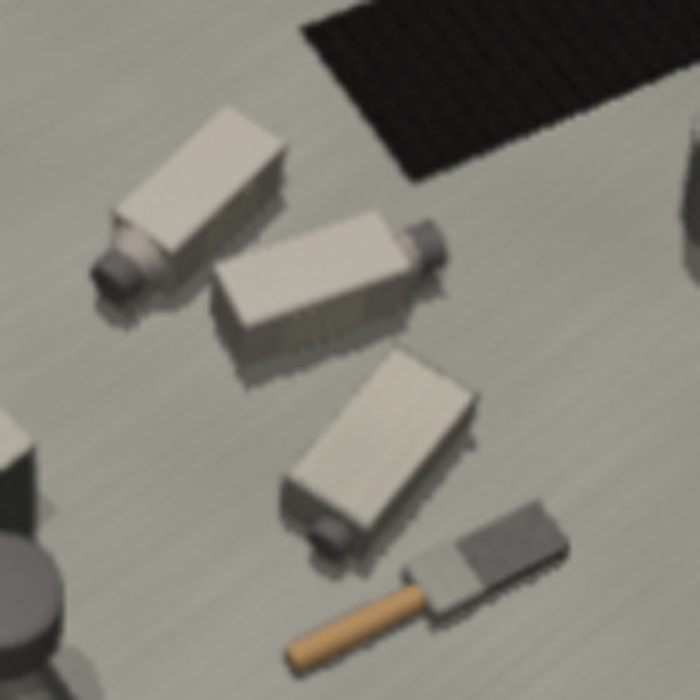

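Run:
```python
from h import *
d=snap("top"); R,t=np.array(d["R"]),np.array(d["t"]);print(-R.T@t)
def c(pts,ox,oy,z,n):
    P=pix2w(d,np.array(pts)/5.+[ox,oy]-0.4,z)
    print(n,P[:,:2].round(4).tolist(),"ctr",P.mean(0).round(4)); 
    e=[np.linalg.norm(P[i]-P[i-1]).round(4) for i in range(len(P))]
    ang=[np.degrees(np.arctan2(*(P[i]-P[i-1])[[1,0]])).round(1) for i in range(len(P))]
    print(e,ang)
c([(178,235),(370,185),(395,283),(200,338)],180,105,.044,"tin")
c([(128,385),(318,430),(298,515),(105,465)],180,105,.055,"b_mid")
c([(128,595),(320,548),(335,632),(145,675)],180,105,.055,"b_low")
c([(118,68),(572,140),(527,381),(74,306)],70,180,.004,"mat")
c([(90,362),(418,340),(437,590),(104,608)],285,110,.114,"cover")
c([(122,482),(402,466)],285,110,.124,"studs")
c([(180,458),(352,444),(355,474),(184,488)],285,110,.156,"handle")
c([(200,75),(498,145)],180,105,.01,"brush")
```

```text
[ 0.44169026 -0.14914418  1.43300629]
tin [[0.7202, 0.0499], [0.7491, -0.0731], [0.6855, -0.0875], [0.6537, 0.0371]] ctr [ 0.7021 -0.0184  0.044 ]
[np.float64(0.0677), np.float64(0.1263), np.float64(0.0652), np.float64(0.1286)] [np.float64(10.9), np.float64(-76.8), np.float64(-167.2), np.float64(104.3)]
b_mid [[0.6234, 0.0814], [0.5917, -0.0373], [0.5385, -0.0236], [0.5733, 0.0966]] ctr [0.5818 0.0293 0.055 ]
[np.float64(0.0524), np.float64(0.1229), np.float64(0.0549), np.float64(0.1252)] [np.float64(-16.9), np.float64(-105.0), np.float64(165.6), np.float64(73.9)]
b_low [[0.4914, 0.0835], [0.5175, -0.0369], [0.4647, -0.0451], [0.4413, 0.0737]] ctr [0.4787 0.0188 0.055 ]
[np.float64(0.0511), np.float64(0.1232), np.float64(0.0534), np.float64(0.1211)] [np.float64(11.1), np.float64(-77.8), np.float64(-171.2), np.float64(101.1)]
mat [[0.6022, 0.453], [0.5471, 0.16], [0.3924, 0.1907], [0.449, 0.4807]] ctr [0.4977 0.3211 0.004 ]
[np.float64(0.1557), np.float64(0.2981), np.float64(0.1577), np.float64(0.2954)] [np.float64(-10.3), np.float64(-100.6), np.float64(168.8), np.float64(79.0)]
cover [[0.6063, -0.2215], [0.6142, -0.4197], [0.4633, -0.4247], [0.4582, -0.2252]] ctr [ 0.5355 -0.3228  0.114 ]
[np.float64(0.1482), np.float64(0.1983), np.float64(0.1509), np.float64(0.1995)] [np.float64(1.4), np.float64(-87.7), np.float64(-178.1), np.float64(91.5)]
studs [[0.5327, -0.2378], [0.5375, -0.4049]] ctr [ 0.5351 -0.3213  0.124 ]
[np.float64(0.1672), np.float64(0.1672)] [np.float64(91.7), np.float64(-88.3)]
handle [[0.5435, -0.2698], [0.5488, -0.3701], [0.5313, -0.3712], [0.5259, -0.2715]] ctr [ 0.5374 -0.3206  0.156 ]
[np.float64(0.0176), np.float64(0.1005), np.float64(0.0176), np.float64(0.0998)] [np.float64(5.6), np.float64(-86.9), np.float64(-176.6), np.float64(93.1)]
brush [[0.8327, 0.0384], [0.7809, -0.1556]] ctr [ 0.8068 -0.0586  0.01  ]
[np.float64(0.2009), np.float64(0.2009)] [np.float64(75.1), np.float64(-104.9)]
```

```bash
python3 -m handwheel '{"xyz":[[0,0,-40],[0,0,-80],[0,0,-120],[0,0,-160],[0,0,-160]],"rot":[[0,0,0],[0,0,0],[0,0,0],[0,0,0],[0,0,0]],"hand":[94,94,94,94,94]}'
python3 - <<'E'
from h import *
print(delta([.53,-.1,.36],down(0)),delta([.53,-.1,.36],down(180)), tool()[0]['q'])
E
```

```text
time_s: 0.72
eef_pos: [0.2277, -0.6129, 0.3732]
tool_rot: [0.008, 0.984, 0.177, 0.002]
wrist_force: [0.2, -0.8, 0.4]
width: 0.0942
(array([ 461.9, -375.8,    7.7]), array([  0.79,   0.51, -69.63])) (array([ 461.9, -375.8,    7.7]), array([  0.56,  -0.87, 110.37])) [ 1.14417807  0.50961293  0.04980019  1.25759843 -0.02492179  1.35960488
 -0.0227892 ]
```

```bash
python3 -m handwheel '{"xyz":[[40,-30,0],[80,-60,0],[120,-90,0],[160,-125,0],[200,-160,0],[240,-190,0],[280,-220,5],[320,-255,5],[360,-290,5],[400,-325,7],[440,-360,7],[462,-376,8]],"rot":[[0,0,-6],[0,0,-12],[0,0,-18],[0,0,-24],[0,0,-30],[0,0,-36],[0,0,-42],[0,0,-48],[0,0,-54],[0,0,-60],[0,0,-65],[0,0,-70]],"hand":[94,94,94,94,94,94,94,94,94,94,94,94]}'
python3 - <<'E'
from h import *
print(delta([.53,-.1,.36],down(0)), tool()[0]['q'])
E
```

```text
time_s: 1.72
eef_pos: [0.4813, -0.1773, 0.3581]
tool_rot: [0.0, 0.703, 0.711, 0.0]
wrist_force: [0.1, -0.2, 0.5]
width: 0.0939
(array([76.7, 49.5, -2. ]), array([0.03, 0.02, 0.62])) [ 0.57720193  0.29927787 -0.37917863  1.6507598   0.11709939  1.21338798
  0.18321205]
```

```bash
python3 -m handwheel '{"xyz":[[40,40,0],[80,50,0],[120,50,0],[140,50,0],[140,50,0],[140,50,0],[140,50,0],[140,50,0],[140,50,0],[140,50,0],[140,50,0],[140,50,0]],"rot":[[0,0,0],[0,0,0],[0,7,0],[0,14,0],[0,21,0],[0,28,0],[0,35,0],[0,42,0],[0,49,0],[0,56,0],[0,63,0],[0,70,0]],"hand":[94,94,94,94,94,94,94,94,94,94,94,94]}'
python3 - <<'E'
from h import *
print(delta([.53,-.1,.36],down(0)), tool()[0]['q'])
E
```

```text
time_s: 2.72
eef_pos: [0.5305, -0.0406, 0.3578]
tool_rot: [-0.407, 0.577, 0.58, 0.406]
wrist_force: [0.6, -0.0, 0.5]
width: 0.0941
(array([-18. ,  -0.7, -56.7]), array([-6.000e-02, -7.023e+01,  2.000e-01])) [ 0.95414182  0.82963516 -0.6446429   1.55368771 -0.64125221  1.47420947
  0.62263615]
```

```bash
python3 -m handwheel '{"xyz":[[0,0,0],[0,0,0],[0,0,0],[0,0,0],[0,0,0],[0,0,0],[0,0,0],[0,0,0],[0,0,0],[0,0,0],[0,0,0],[0,0,0]],"rot":[[0,-7,0],[0,-14,0],[0,-21,0],[0,-28,0],[0,-35,0],[0,-42,0],[0,-49,0],[0,-56,0],[0,-63,0],[0,-70,0],[0,-77,0],[0,-84,0]],"hand":[94,94,94,94,94,94,94,94,94,94,94,94]}';python3 -m handwheel '{"xyz":[[0,0,0],[0,0,0],[0,0,0],[0,0,0],[0,0,0],[0,0,0],[0,0,0]],"rot":[[0,-7,0],[0,-14,0],[0,-21,0],[0,-28,0],[0,-35,0],[0,-42,0],[0,-49,0]],"hand":[94,94,94,94,94,94,94]}'
python3 - <<'E'
from h import *
print(delta([.53,-.1,.36],down(0)), tool()[0]['q'])
E
```

```text
time_s: 3.72
eef_pos: [0.5307, -0.0387, 0.3596]
tool_rot: [0.09, 0.699, 0.704, -0.086]
wrist_force: [0.2, -0.3, -1.3]
width: 0.0938
time_s: 4.3
eef_pos: [0.5305, -0.0373, 0.3583]
tool_rot: [0.373, 0.6, 0.605, -0.368]
wrist_force: [0.8, 0.4, -0.5]
width: 0.094
(array([-29.7,  -1.1,  55.2]), array([ 0.42, 63.24,  0.42])) [-0.42468409  0.63200461 -0.22126882  1.69688232  0.92555055  1.69982154
 -0.97403303]
```

```bash
cat >> h.py <<'E'
def lean(g,uyaw,th,back=0,flip=1):
    a=np.radians(uyaw);u=np.array([np.cos(a),np.sin(a),0]);t=np.radians(th)
    z=np.array([0,0,-np.cos(t)])+u*np.sin(t)
    y=flip*np.array([u[1],-u[0],0]); x=np.cross(y,z)
    return np.array(g)-(.003+back)*z, Ro.from_matrix(np.c_[x,y,z])
def go(p,R): 
    d,r=delta(p,R); print("xyz",d,"rot",r, "q",tool()[0]["q"].round(2))
E
python3 - <<'E'
from h import *
u=np.array([np.cos(np.radians(74.6)),np.sin(np.radians(74.6)),0])
c=np.array([.5818,.0293,.036])+.015*u
print(c)
go(*lean(c,74.6,-45,.12)); go(*lean(c,74.6,-45,0))
E
```

```text
[0.58578334 0.04376143 0.036     ]
xyz [284.2  79.5 -40.6] rot [13.05 18.1   9.28] q [-0.42  0.63 -0.22  1.7   0.93  1.7  -0.97]
xyz [323.2  56.   70.5] rot [13.05 18.1   9.28] q [-0.42  0.63 -0.22  1.7   0.93  1.7  -0.97]
```

```bash
python3 -m handwheel '{"xyz":[[35,10,-5],[70,20,-10],[105,30,-15],[140,40,-20],[175,50,-25],[210,60,-30],[245,70,-35],[284,80,-40],[284,80,-40],[284,80,-40],[284,80,-40],[284,80,-40]],"rot":[[3,5,2],[6,9,4],[9,14,6],[13,18,9],[13,18,9],[13,18,9],[13,18,9],[13,18,9],[13,18,9],[13,18,9],[13,18,9],[13,18,9]],"hand":[94,94,94,94,94,94,94,75,75,75,75,75]}' 40
python3 - <<'E'
from h import *
u=np.array([np.cos(np.radians(74.6)),np.sin(np.radians(74.6)),0])
c=np.array([.5818,.0293,.036])+.015*u
go(*lean(c,74.6,-45,0)); print(env.read_state()['width'])
snap("top","pics/a1.png");d=snap("wrist","pics/a2.png")
E
```

```text
time_s: 5.3
eef_pos: [0.6098, 0.1253, 0.1255]
tool_rot: [0.23, 0.735, 0.56, -0.305]
wrist_force: [0.6, -0.3, 1.3]
width: 0.0752
xyz [  3.   -1.2 120.4] rot [-0.15 -0.12  0.11] q [-0.44  1.03 -0.24  1.2   0.66  1.63 -1.11]
0.07517256955844474
```

View pics/a2.png

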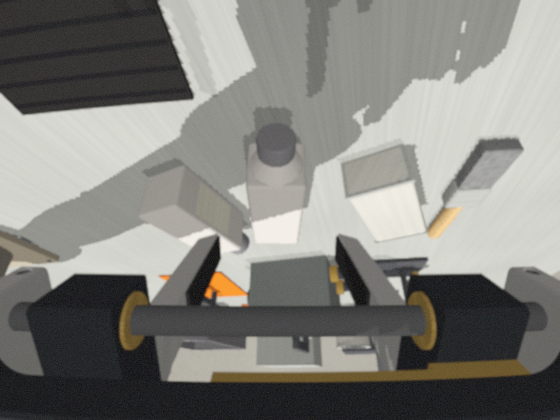

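View pics/a1.png

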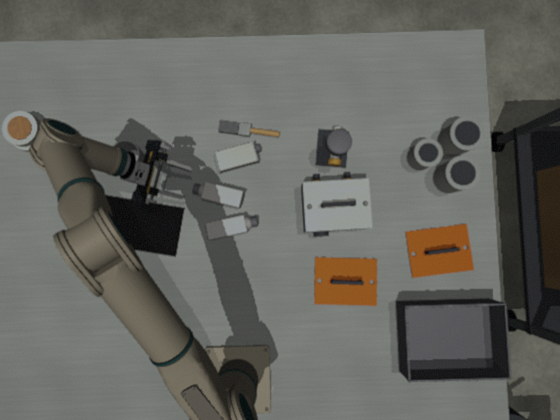

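```bash
python3 -m handwheel '{"xyz":[[3,-1,25],[3,-1,50],[3,-1,75],[3,-1,95],[3,-1,110],[3,-1,120],[3,-1,120],[3,-1,120],[3,-1,120],[3,-1,120],[3,-1,120]],"rot":[[0,0,0],[0,0,0],[0,0,0],[0,0,0],[0,0,0],[0,0,0],[0,0,0],[0,0,0],[0,0,0],[0,0,0],[0,0,0]],"hand":[75,75,75,75,75,75,75,40,40,40,40]}' 40
python3 - <<'E'
from h import *
u=np.array([np.cos(np.radians(74.6)),np.sin(np.radians(74.6)),0])
c=np.array([.5818,.0293,.036])+.015*u
go(*lean(c,74.6,-45,0)); print(env.read_state()['width'])
snap("wrist","pics/a3.png")
E
```

```text
time_s: 6.32
eef_pos: [0.5863, 0.0483, 0.0368]
tool_rot: [0.23, 0.734, 0.562, -0.305]
wrist_force: [0.3, 1.9, 2.5]
width: 0.0548
xyz [-2.6  0.7  0.7] rot [-0.12 -0.16  0.27] q [-0.36  1.08 -0.22  1.41  0.72  1.4  -1.19]
0.0547693434166818
```

View pics/a3.png

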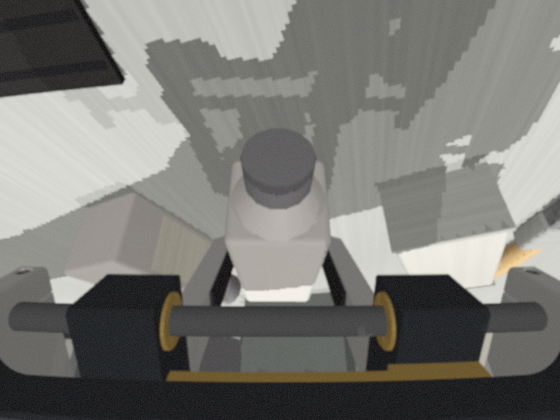

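Run:
```python
from h import *
s,R=tool()
g=s["eef_pos"]+.003*R.as_matrix()[:,2]
print(g)
go(s["eef_pos"]+[0,0,.2],R)
for th in (-22,0,22,45): go(*lean([.515,.4124,.19],79,th,0))
```

```text
[0.58571289 0.0462079  0.03460279]
xyz [-141.    -1.  -141.8] rot [0. 0. 0.] q [-0.36  1.08 -0.22  1.41  0.72  1.4  -1.19]
xyz [ 127.  -165.7 -345.3] rot [-2.62 22.82 -3.46] q [-0.36  1.08 -0.22  1.41  0.72  1.4  -1.19]
xyz [ 126.1 -165.6 -344.6] rot [-1.95 44.81 -3.97] q [-0.36  1.08 -0.22  1.41  0.72  1.4  -1.19]
xyz [ 125.5 -165.5 -343.7] rot [-1.19 66.8  -4.41] q [-0.36  1.08 -0.22  1.41  0.72  1.4  -1.19]
xyz [ 125.2 -165.4 -342.5] rot [-0.3  89.78 -4.78] q [-0.36  1.08 -0.22  1.41  0.72  1.4  -1.19]
```

Lift with rotation first, then travel.

```bash
python3 -m handwheel '{"xyz":[[-14,0,-14],[-35,0,-35],[-55,0,-55],[-80,0,-80],[-100,0,-100],[-120,0,-120],[-140,0,-140],[-140,0,-140],[-140,0,-140],[-140,0,-140],[-140,0,-140],[-140,0,-140]],"rot":[[0,0,0],[0,0,0],[0,0,0],[0,6,0],[0,12,0],[0,18,0],[0,25,0],[0,32,0],[0,38,0],[0,44,0],[0,50,0],[0,56,0]],"hand":[40,40,40,40,40,40,40,40,40,40,40,40]}' 45
python3 - <<'E'
from h import *
for th in (22,45): go(*lean([.515,.4124,.19],79,th,0))
E
```

```text
time_s: 7.37
eef_pos: [0.5864, 0.0463, 0.2349]
tool_rot: [-0.061, 0.791, 0.603, 0.077]
wrist_force: [-0.5, 0.8, -4.4]
width: 0.0547
xyz [ 318.3 -165.4  107.1] rot [ 0.99 10.72 -4.24] q [ 0.4   0.55 -0.63  1.71  0.17  0.91 -0.51]
xyz [ 317.1 -165.4  107.5] rot [ 1.84 33.71 -4.01] q [ 0.4   0.55 -0.63  1.71  0.17  0.91 -0.51]
```

```bash
python3 -m handwheel '{"xyz":[[30,-15,10],[60,-30,20],[90,-45,30],[120,-60,40],[150,-75,50],[180,-90,60],[210,-105,70],[240,-122,80],[270,-140,90],[300,-155,100],[317,-165,107],[317,-165,107]],"rot":[[0,5,-1],[1,10,-2],[1,16,-3],[2,22,-4],[2,28,-4],[2,34,-4],[2,34,-4],[2,34,-4],[2,34,-4],[2,34,-4],[2,34,-4],[2,34,-4]],"hand":[40,40,40,40,40,40,40,40,40,40,40,40]}' 45
python3 - <<'E'
from h import *
go(*lean([.515,.4124,.19],79,45,0));go(*lean([.515,.4124,.090],79,45,0))
d=snap("scene");crop(d,300,60,480,220,4,"pics/b1.png")
E
```

```text
time_s: 8.37
eef_pos: [0.5224, 0.3898, 0.1937]
tool_rot: [-0.246, 0.715, 0.587, 0.289]
wrist_force: [0.2, -0.1, -4.4]
width: 0.0548
xyz [ 12.1 -11.5  14.4] rot [-0.59  0.43 -0.47] q [ 0.17  0.7  -0.74  2.04 -1.08  0.23  0.48]
xyz [-58.1 -10.2  85.6] rot [-0.59  0.43 -0.47] q [ 0.17  0.7  -0.74  2.04 -1.08  0.23  0.48]
```

View pics/b1.png

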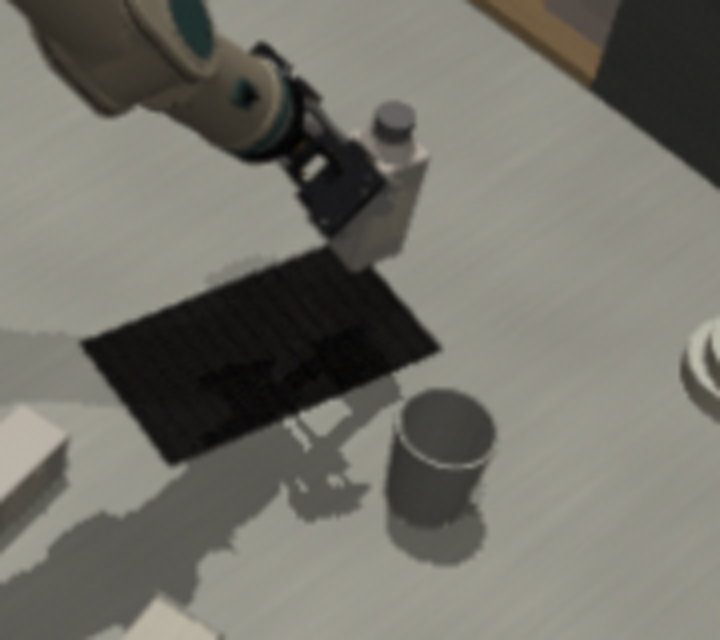

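```bash
python3 -m handwheel '{"xyz":[[0,-5,10],[-6,-10,25],[-20,-10,40],[-35,-10,60],[-35,-10,60],[-35,-10,60]],"rot":[[0,0,0],[0,0,0],[0,0,0],[0,0,0],[0,0,0],[0,0,0]],"hand":[40,40,40,40,40,40]}' 45
python3 - <<'E'
from h import *
go(*lean([.515,.4124,.090],79,45,0))
E
```

```text
time_s: 8.92
eef_pos: [0.5312, 0.4058, 0.1419]
tool_rot: [-0.256, 0.711, 0.596, 0.27]
wrist_force: [-1.1, -0.4, -3.2]
width: 0.0545
xyz [-33.5 -14.9  37.7] rot [-3.06  1.33 -0.37] q [ 0.1   0.8  -0.68  1.99 -1.1   0.23  0.55]
```

Run:
```python
from h import *
for u in (97,115): go(*lean([.5194,.413,.14],u,45,0))
```

```text
xyz [  2.1 -12.2   2.4] rot [  9.54   0.94 -13.23] q [ 0.1   0.8  -0.68  1.99 -1.1   0.23  0.55]
xyz [  2.4 -11.6   2.6] rot [ 22.16   0.52 -26.06] q [ 0.1   0.8  -0.68  1.99 -1.1   0.23  0.55]
```

```bash
python3 -m handwheel '{"xyz":[[2,-4,2],[2,-8,2],[2,-12,2],[2,-12,2],[2,-12,2],[2,-12,2],[2,-12,2],[2,-12,2],[2,-12,2]],"rot":[[4,0,-5],[8,0,-10],[12,0,-15],[16,0,-20],[20,0,-24],[22,1,-26],[22,1,-26],[22,1,-26],[22,1,-26]],"hand":[40,40,40,40,40,40,40,40,40]}' 45
python3 - <<'E'
from h import *
go(*lean([.5194,.413,.092],115,45,0))
E
```

```text
time_s: 9.67
eef_pos: [0.5186, 0.4114, 0.1445]
tool_rot: [-0.324, 0.495, 0.778, 0.21]
wrist_force: [0.1, -0.1, -3.5]
width: 0.0545
xyz [-36.6   1.1  34.7] rot [ 0.3  -0.42  0.17] q [-0.05  0.88 -0.44  1.63 -0.62  0.86  0.54]
```

```bash
python3 -m handwheel '{"xyz":[[-12,0,12],[-24,0,23],[-36,1,34],[-36,1,34],[-37,1,36],[-38,1,37],[-38,1,37]],"rot":[[0,0,0],[0,0,0],[0,0,0],[0,0,0],[0,0,0],[0,0,0],[0,0,0]],"hand":[40,40,40,40,40,40,40]}' 45
python3 - <<'E'
from h import *
go(*lean([.5194,.413,.084],115,45,0))
d=snap("scene");crop(d,300,60,480,220,4,"pics/b2.png")
E
```

```text
time_s: 10.25
eef_pos: [0.5207, 0.4124, 0.0918]
tool_rot: [-0.324, 0.495, 0.779, 0.21]
wrist_force: [0.2, -0.2, -3.6]
width: 0.0547
xyz [-4.7 -1.   3.2] rot [ 0.31 -0.44  0.28] q [-0.05  0.96 -0.44  1.63 -0.63  0.79  0.6 ]
```

View pics/b2.png

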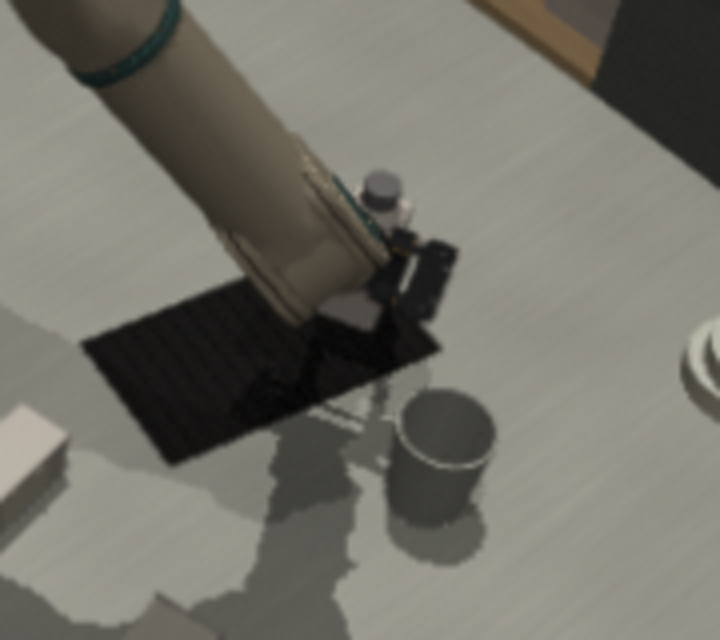

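```bash
python3 -m handwheel '{"xyz":[[-2,0,2],[-3,0,3],[-4,0,4],[-4,0,4]],"rot":[[0,0,0],[0,0,0],[0,0,0],[0,0,0]],"hand":[40,40,40,40]}' 45; python3 -m handwheel '{"xyz":[[-1,0,1],[-1,0,1]],"rot":[[0,0,0],[0,0,0]],"hand":[40,40]}' 45
```

```text
time_s: 10.63
eef_pos: [0.5207, 0.412, 0.0852]
tool_rot: [-0.324, 0.495, 0.779, 0.21]
wrist_force: [0.2, 0.1, -3.9]
width: 0.0547
time_s: 10.8
eef_pos: [0.5207, 0.4121, 0.0839]
tool_rot: [-0.324, 0.495, 0.779, 0.21]
wrist_force: [0.3, -0.4, -4.3]
width: 0.0551
```

```bash
python3 -m handwheel '{"xyz":[[-0.7,0,0.7],[-1.4,0,1.4],[-1.4,0,1.4]],"rot":[[0,0,0],[0,0,0],[0,0,0]],"hand":[40,40,40]}' 45; python3 -m handwheel '{"xyz":[[-1.4,0,1.4],[-1.4,0,1.4]],"rot":[[0,0,0],[0,0,0]],"hand":[40,40]}' 45
```

```text
time_s: 11.05
eef_pos: [0.5209, 0.4124, 0.0832]
tool_rot: [-0.324, 0.495, 0.778, 0.211]
wrist_force: [-0.5, -2.2, 3.8]
width: 0.0542
time_s: 11.22
eef_pos: [0.5209, 0.4129, 0.083]
tool_rot: [-0.325, 0.494, 0.778, 0.211]
wrist_force: [0.7, -5.7, 11.4]
width: 0.0547
```

```bash
python3 -m handwheel '{"xyz":[[1,0,-1],[1,0,-1],[1,0,-1],[1,0,-1],[1,0,-1],[1,0,-15],[1,0,-40],[1,0,-75],[1,0,-110],[1,0,-145],[1,0,-145]],"rot":[[0,0,0],[0,0,0],[0,0,0],[0,0,0],[0,0,0],[0,0,0],[0,0,0],[0,0,0],[0,0,0],[0,0,0],[0,0,0]],"hand":[60,66,72,80,80,80,80,80,80,80,80]}' 45
python3 - <<'E'
from h import *
print(env.read_state()['width'])
d=snap("scene");crop(d,300,60,480,220,4,"pics/b3.png")
snap("wrist","pics/b3w.png")
E
```

```text
time_s: 12.13
eef_pos: [0.57, 0.3142, 0.1859]
tool_rot: [-0.319, 0.497, 0.778, 0.213]
wrist_force: [0.9, -0.4, -0.7]
width: 0.0799
0.07992521374629635
```

View pics/b3.png

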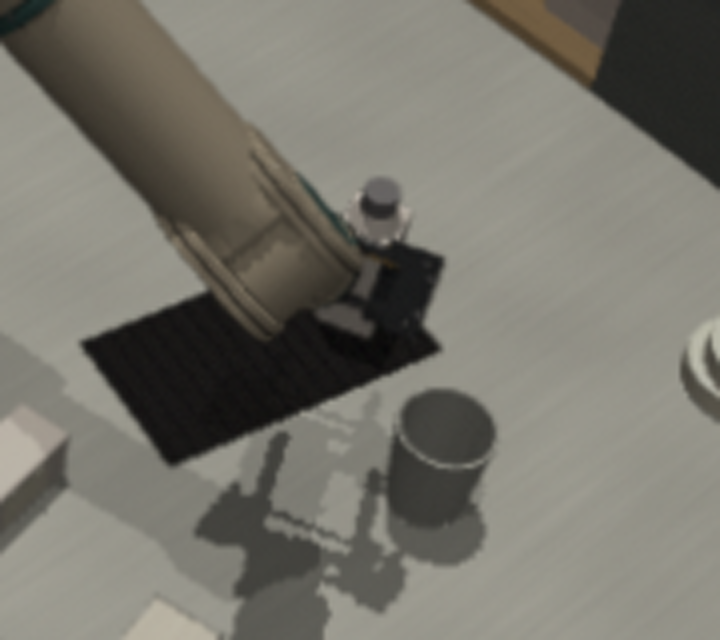

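View pics/b3w.png

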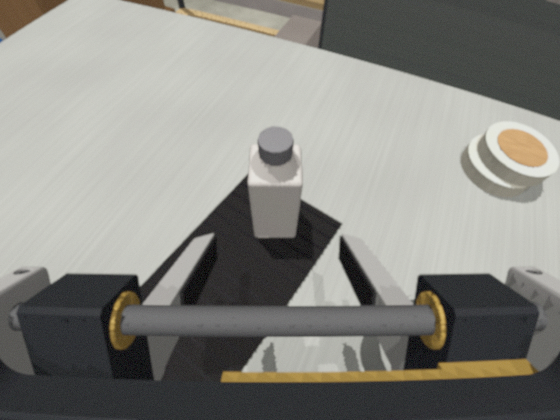

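Run:
```python
from h import *
d=snap("top"); 
U=-77;u=np.array([np.cos(np.radians(U)),np.sin(np.radians(U)),0])
c=np.array([.7021,-.0184,.030])+.010*u
s,R=tool(); go(s["eef_pos"]+[0,0,.15],R)
go(*lean(c,U,-35,.13,-1));go(*lean(c,U,-35,0,-1))
print(pix2w(d,[[318,130],[348,165]],.0))
```

```text
xyz [ 106.9    0.9 -105.2] rot [0. 0. 0.] q [ 0.07  0.85 -0.4   1.53 -0.56  1.06  0.55]
xyz [-346.   -34.7 -289.9] rot [ -7.49 -10.46   9.4 ] q [ 0.07  0.85 -0.4   1.53 -0.56  1.06  0.55]
xyz [-370.8  -19.8 -163.2] rot [ -7.49 -10.46   9.4 ] q [ 0.07  0.85 -0.4   1.53 -0.56  1.06  0.55]
[[ 0.79176702 -0.28401111  0.        ]
 [ 0.67254565 -0.37851695  0.        ]]
```

```bash
python3 -m handwheel '{"xyz":[[-25,-3,-35],[-55,-6,-60],[-85,-9,-85],[-115,-12,-110],[-145,-15,-135],[-175,-18,-160],[-205,-21,-185],[-235,-24,-210],[-265,-27,-235],[-295,-30,-260],[-325,-33,-280],[-346,-35,-290]],"rot":[[-1,-1,1],[-1,-2,2],[-2,-3,3],[-3,-4,4],[-4,-5,5],[-5,-6,6],[-6,-8,8],[-7,-10,9],[-7,-10,9],[-7,-10,9],[-7,-10,9],[-7,-10,9]],"hand":[80,80,80,80,80,80,84,84,84,84,84,84]}' 45; python3 -m handwheel '{"xyz":[[0,0,0],[0,0,0]],"rot":[[0,0,0],[0,0,0]],"hand":[84,84]}';python3 - <<'E'
from h import *
U=-77;u=np.array([np.cos(np.radians(U)),np.sin(np.radians(U)),0])
c=np.array([.7021,-.0184,.030])+.010*u
go(*lean(c,U,-35,.13,-1));go(*lean(c,U,-35,0,-1))
snap("wrist","pics/c1.png")
E
```

```text
time_s: 13.28
eef_pos: [0.7217, -0.1055, 0.1368]
tool_rot: [-0.24, 0.59, 0.748, 0.187]
wrist_force: [0.2, 0.1, 0.1]
width: 0.0843
time_s: 13.45
eef_pos: [0.7206, -0.1021, 0.1363]
tool_rot: [-0.242, 0.589, 0.748, 0.187]
wrist_force: [0.1, 0.5, 0.2]
width: 0.0839
xyz [ 1.1  0.8 -2.4] rot [-0.63 -0.62  0.3 ] q [ 0.42  1.07 -0.18  0.94 -0.36  1.49  0.63]
xyz [ -0.3   2.2 127.5] rot [-0.63 -0.62  0.3 ] q [ 0.42  1.07 -0.18  0.94 -0.36  1.49  0.63]
```

View pics/c1.png

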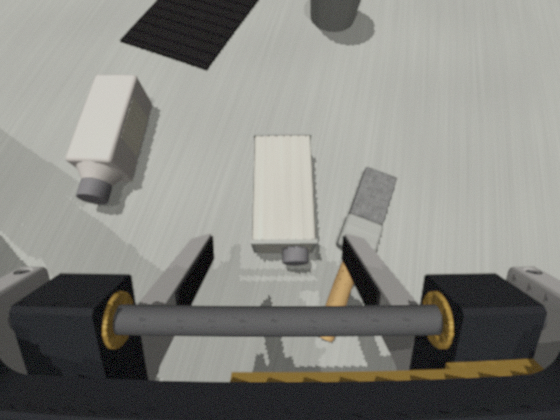

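```bash
python3 -m handwheel '{"xyz":[[0,2,25],[0,2,50],[0,2,75],[0,2,100],[0,2,118],[0,2,127],[0,2,127],[0,2,127],[0,2,127],[0,2,127],[0,2,127]],"rot":[[0,0,0],[0,0,0],[0,0,0],[0,0,0],[0,0,0],[0,0,0],[0,0,0],[0,0,0],[0,0,0],[0,0,0],[0,0,0]],"hand":[84,84,84,84,84,84,84,50,50,50,50]}' 45
python3 - <<'E'
from h import *
U=-77;u=np.array([np.cos(np.radians(U)),np.sin(np.radians(U)),0])
c=np.array([.7021,-.0184,.030])
s,R=tool(); g=s["eef_pos"]+.003*R.as_matrix()[:,2]; print(g,(g-c)@u)
go(*lean(c+.01*u,U,-35,0,-1)); print(s['width'],s["wrist_force"])
go(s["eef_pos"]+[0,0,.2],R)
E
```

```text
time_s: 14.42
eef_pos: [0.7076, -0.0323, 0.0372]
tool_rot: [-0.238, 0.59, 0.748, 0.188]
wrist_force: [2.0, -1.8, 1.6]
width: 0.0631
[ 0.70716421 -0.03056417  0.03477006] 0.012991597768598578
xyz [-0.3 -2.2  5.6] rot [-0.27 -0.33  0.43] q [ 0.36  1.11 -0.2   1.14 -0.38  1.22  0.67]
0.06314444028600344 [ 1.99679038 -1.83144285  1.64135737]
xyz [ 1.156e+02  1.000e-01 -1.632e+02] rot [0. 0. 0.] q [ 0.36  1.11 -0.2   1.14 -0.38  1.22  0.67]
```

```bash
python3 -m handwheel '{"xyz":[[10,0,-15],[20,0,-35],[32,0,-50],[45,0,-65],[58,0,-82],[70,0,-100],[80,0,-115],[80,0,-115]],"rot":[[0,0,0],[0,0,0],[0,0,0],[0,-7,0],[0,-14,0],[0,-21,0],[0,-28,0],[0,-35,0]],"hand":[50,50,50,50,50,50,50,50]}' 50
python3 - <<'E'
from h import *
a=np.radians(-60)
t=np.array([.479,.223,.25])-.0128*np.array([np.cos(a),np.sin(a),0])
print(t)
for th in (0,27,55): go(*lean(t,-60,th,0,-1))
E
```

```text
time_s: 15.08
eef_pos: [0.7104, -0.0328, 0.1843]
tool_rot: [0.003, 0.619, 0.785, 0.004]
wrist_force: [1.0, 0.4, -3.6]
width: 0.0632
[0.4726     0.23408513 0.25      ]
xyz [ 315.  -168.2  -70.3] rot [  0.58   0.06 -16.5 ] q [-0.03  0.74  0.07  1.36 -0.06  1.04  0.29]
xyz [ 316.3 -168.5  -70. ] rot [ -3.31 -26.75 -16.32] q [-0.03  0.74  0.07  1.36 -0.06  1.04  0.29]
xyz [ 317.4 -168.9  -69. ] rot [ -7.38 -54.55 -15.48] q [-0.03  0.74  0.07  1.36 -0.06  1.04  0.29]
```

```bash
python3 -m handwheel '{"xyz":[[25,-13,-8],[55,-28,-15],[85,-44,-22],[115,-60,-29],[145,-76,-36],[175,-92,-43],[205,-108,-50],[235,-124,-57],[265,-140,-63],[295,-156,-69],[317,-169,-69],[317,-169,-69]],"rot":[[0,-4,-1],[-1,-9,-3],[-2,-14,-5],[-3,-19,-7],[-4,-24,-9],[-5,-29,-11],[-6,-34,-13],[-7,-39,-15],[-7,-44,-15],[-7,-49,-15],[-7,-55,-15],[-7,-55,-15]],"hand":[50,50,50,50,50,50,50,50,50,50,50,50]}' 50; python3 -m handwheel '{"xyz":[[0,0,0],[0,0,0]],"rot":[[0,0,0],[0,0,0]],"hand":[50,50]}';python3 - <<'E'
from h import *
t=[.4726,.2341,.25]
go(*lean(t,-60,55,0,-1))
t=[.4726,.2341,.095]
go(*lean(t,-60,55,0,-1))
d=snap("scene");crop(d,300,60,480,220,4,"pics/c2.png")
E
```

```text
time_s: 16.08
eef_pos: [0.4618, 0.2474, 0.2408]
tool_rot: [0.394, 0.437, 0.774, -0.235]
wrist_force: [-1.1, 1.4, -4.6]
width: 0.0631
time_s: 16.25
eef_pos: [0.468, 0.2358, 0.2479]
tool_rot: [0.394, 0.445, 0.769, -0.236]
wrist_force: [-0.3, -0.7, -1.4]
width: 0.0629
xyz [-3.9  3.1 -1.1] rot [-0.8  -0.26  0.28] q [-1.35  0.75  0.49  1.78  0.57  1.18 -0.75]
xyz [122.7   5.   88.3] rot [-0.8  -0.26  0.28] q [-1.35  0.75  0.49  1.78  0.57  1.18 -0.75]
```

View pics/c2.png

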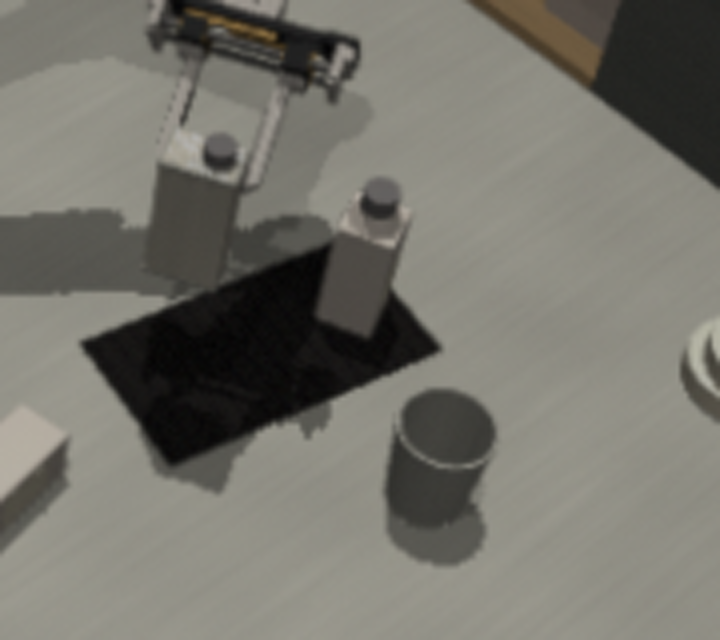

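```bash
python3 -m handwheel '{"xyz":[[20,1,14],[40,2,29],[60,3,43],[80,4,57],[100,5,71],[115,5,83],[122,5,88],[122,5,88],[122,5,88]],"rot":[[0,0,0],[0,0,0],[0,0,0],[0,0,0],[0,0,0],[0,0,0],[0,0,0],[0,0,0],[0,0,0]],"hand":[50,50,50,50,50,50,50,50,50]}' 50
python3 - <<'E'
from h import *
go(*lean([.4726,.2341,.082],-60,55,0,-1))
E
```

```text
time_s: 17.05
eef_pos: [0.4727, 0.2347, 0.0985]
tool_rot: [0.395, 0.446, 0.768, -0.237]
wrist_force: [-0.1, -0.0, -1.9]
width: 0.0631
xyz [13.3 -0.2  6.9] rot [-0.88 -0.18  0.18] q [-1.32  1.    0.45  1.82  0.56  0.96 -0.91]
```

```bash
python3 -m handwheel '{"xyz":[[4,0,3],[8,0,6],[10,0,7],[10,0,7],[10,0,7]],"rot":[[0,0,0],[0,0,0],[0,0,0],[0,0,0],[0,0,0]],"hand":[50,50,50,50,50]}' 50; python3 -m handwheel '{"xyz":[[1.6,0,1.2],[1.6,0,1.2],[1.6,0,1.2]],"rot":[[0,0,0],[0,0,0],[0,0,0]],"hand":[50,50,50]}';  python3 -m handwheel '{"xyz":[[1.6,0,1.2],[1.6,0,1.2],[1.6,0,1.2]],"rot":[[0,0,0],[0,0,0],[0,0,0]],"hand":[50,50,50]}'
```

```text
time_s: 17.47
eef_pos: [0.4727, 0.2352, 0.0889]
tool_rot: [0.397, 0.445, 0.767, -0.237]
wrist_force: [-5.0, 3.4, 10.4]
width: 0.063
time_s: 17.72
eef_pos: [0.4729, 0.2349, 0.0889]
tool_rot: [0.398, 0.445, 0.766, -0.238]
wrist_force: [-8.5, 6.7, 21.1]
width: 0.0629
time_s: 17.97
eef_pos: [0.4731, 0.2346, 0.0889]
tool_rot: [0.4, 0.445, 0.765, -0.238]
wrist_force: [-11.2, 10.6, 30.3]
width: 0.0635
```

```bash
python3 -m handwheel '{"xyz":[[-3,0,-2],[-3,0,-2],[-3,0,-2]],"rot":[[0,0,0],[0,0,0],[0,0,0]],"hand":[50,50,50]}'
python3 - <<'E'
from h import *
d=snap("scene");crop(d,300,60,420,200,5,"pics/c3.png")
d=snap("wrist","pics/c3w.png")
E
```

```text
time_s: 18.22
eef_pos: [0.4728, 0.235, 0.0889]
tool_rot: [0.397, 0.445, 0.767, -0.237]
wrist_force: [-5.0, 6.1, 13.3]
width: 0.0633
```

View pics/c3.png

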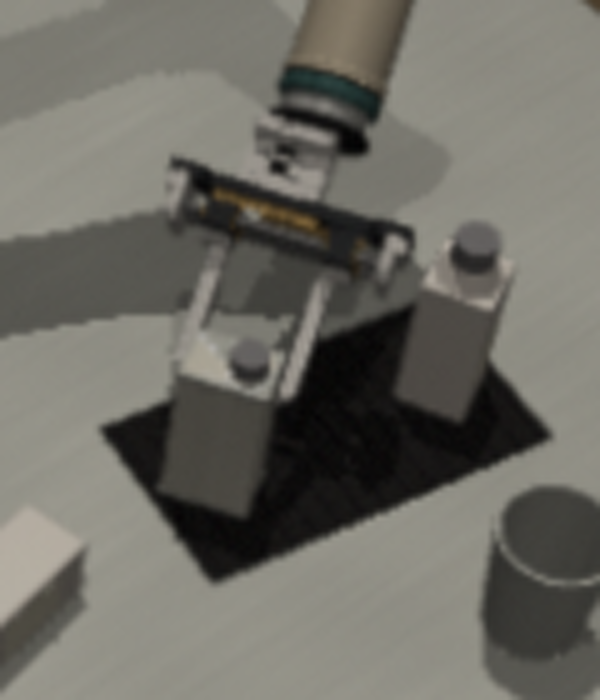

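View pics/c3w.png

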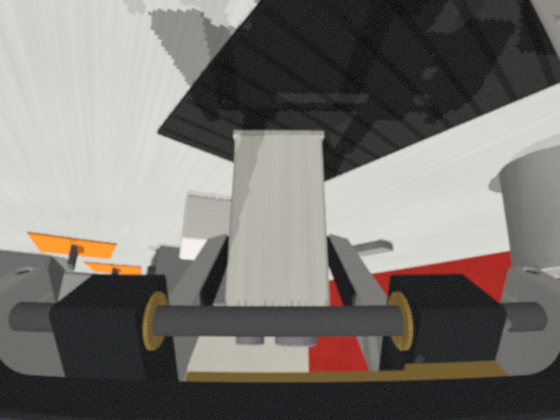

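Run:
```python
from h import *
d=snap("scene")
f=lambda a:[(x/5+300-.4,y/5+60-.4) for x,y in a]
P=pix2w(d,f([(158,488),(248,518)]),.004); print(P.round(4))
P=pix2w(d,f([(180,373),(276,383),(249,360)]),[.134,.134,.150]); print(P.round(4))
M=pix2w(d,f([(100,430),(215,582),(552,433)]),.004); print(M.round(4))
m=np.array([.4977,.3211]);a=np.radians(79.2);Y=np.array([np.cos(a),np.sin(a)]);X=np.array([Y[1],-Y[0]])
for p in [(.479,.223)]: print((np.array(p)-m)@X,(np.array(p)-m)@Y)
print(proj(d,[[*(m+sx*.08*X+sy*.15*Y),.004] for sx,sy in ((-1,-1),(1,-1),(1,1),(-1,1))]))
```

```text
[[0.4603 0.1884 0.004 ]
 [0.5208 0.2213 0.004 ]]
[[0.4653 0.1881 0.134 ]
 [0.5123 0.2342 0.134 ]
 [0.4949 0.2226 0.15  ]]
[[0.393  0.1912 0.004 ]
 [0.5487 0.1634 0.004 ]
 [0.6014 0.4576 0.004 ]]
1.3335372233100863e-05 -0.09986640987923741
[[318.74000334 145.57612769]
 [341.52346391 176.55841004]
 [409.82290432 147.2077458 ]
 [385.54406326 118.81576529]]
```

Run:
```python
from h import *
d=snap("scene")
s,R=tool(); g=s["eef_pos"]+.003*R.as_matrix()[:,2]; print(g)
a=np.radians(-60);u=np.array([np.cos(a),np.sin(a),0]);j=np.array([u[1],-u[0],0]);k=np.array([0,0,1.])
img=cv2.resize(d["image"][90:190,310:390],None,fx=6,fy=6,interpolation=cv2.INTER_CUBIC)
for tilt,col in ((0,(0,255,0)),(8,(0,0,255)),(-8,(255,0,0))):
    # tilt about j: top moves toward +u for positive
    t=np.radians(tilt);kk=k*np.cos(t)+u*np.sin(t);uu=u*np.cos(t)-k*np.sin(t)
    c=g+.0128*uu-.013*kk
    E=[]
    for sz in (-.065,.065):
        q=proj(d,[c+sx*.032*j+sy*.022*uu+sz*kk for sx,sy in ((-1,-1),(1,-1),(1,1),(-1,1))])
        E.append((q-[310,90])*6+3); cv2.polylines(img,[E[-1].astype(int)],True,col,1)
    for i in range(4): cv2.line(img,tuple(E[0][i].astype(int)),tuple(E[1][i].astype(int)),col,1)
    low=min((c+sx*.032*j+sy*.022*uu-.065*kk)[2] for sx in(-1,1) for sy in (-1,1)); print(tilt,low)
cv2.imwrite("pics/c4.png",img)
```

```text
[0.47400868 0.23291192 0.08720434]
0 0.009204339894804472
8 0.005120206619551704
-8 0.008683038004129368
```

View pics/c4.png

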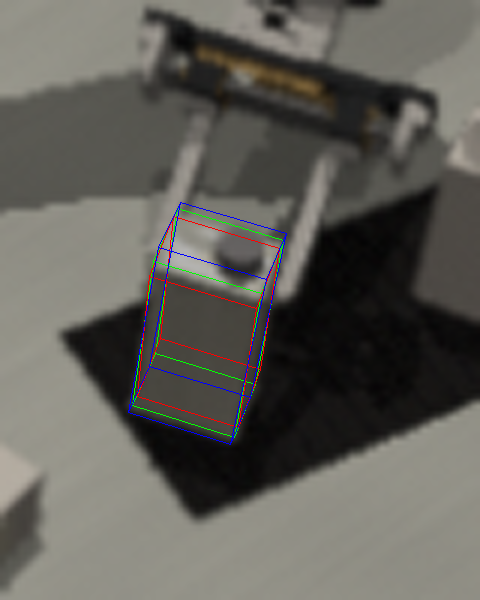

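```bash
python3 -m handwheel '{"xyz":[[0,0,0],[0,0,0],[0,0,0],[0,0,0],[0,0,0],[0,0,-15],[0,0,-40],[0,0,-75],[0,0,-110],[0,0,-145],[0,0,-145]],"rot":[[0,0,0],[0,0,0],[0,0,0],[0,0,0],[0,0,0],[0,0,0],[0,0,0],[0,0,0],[0,0,0],[0,0,0],[0,0,0]],"hand":[66,70,76,84,84,84,84,84,84,84,84]}' 45
python3 - <<'E'
from h import *
U=-78;u=np.array([np.cos(np.radians(U)),np.sin(np.radians(U)),0])
d=snap("scene");crop(d,260,60,420,200,5,"pics/c5.png")
s,R=tool();go(s["eef_pos"]+[0,-.0,.1],R)
c=np.array([.4787,.0188,.034])+.012*u
go(*lean(c,U,-35,.15,-1))
E
```

```text
time_s: 19.33
eef_pos: [0.4128, 0.3464, 0.1694]
tool_rot: [0.394, 0.443, 0.771, -0.232]
wrist_force: [0.9, 1.0, 0.6]
width: 0.084
xyz [-81.5  -1.  -58. ] rot [0. 0. 0.] q [-1.44  0.93  0.41  1.61  0.46  1.27 -0.84]
xyz [-228.3 -134.9  339.1] rot [ 2.73 88.87 19.55] q [-1.44  0.93  0.41  1.61  0.46  1.27 -0.84]
```

View pics/c5.png

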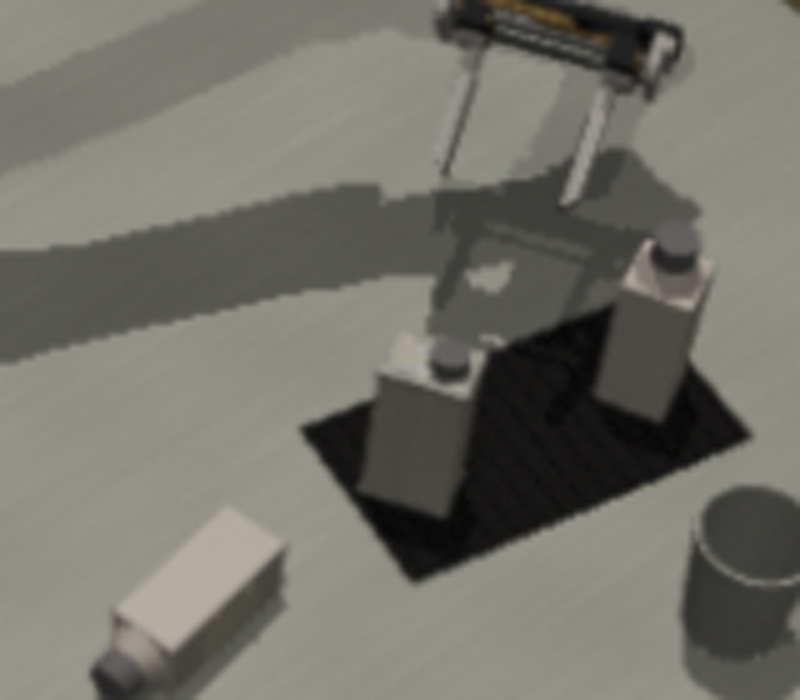

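```bash
python3 -m handwheel '{"xyz":[[-30,0,-20],[-60,0,-40],[-95,0,-65],[-120,0,-85],[-120,0,-85],[-120,0,-85],[-120,0,-85],[-120,0,-85],[-120,0,-85]],"rot":[[0,0,0],[0,0,0],[0,7,1],[0,14,3],[0,21,4],[0,28,6],[1,35,8],[1,42,9],[1,49,11]],"hand":[84,84,84,84,84,84,84,84,84]}' 45
python3 - <<'E'
from h import *
U=-78.5;u=np.array([np.cos(np.radians(U)),np.sin(np.radians(U)),0])
c=np.array([.4787,.0188,.034])+.012*u
go(*lean(c,U,-35,.15,-1))
E
```

```text
time_s: 20.13
eef_pos: [0.4167, 0.3389, 0.3155]
tool_rot: [0.059, 0.576, 0.815, 0.0]
wrist_force: [1.4, -0.9, 0.2]
width: 0.0835
xyz [-404.6  -74.1  191.1] rot [ 1.69 40.13  9.08] q [-1.04  0.35  0.32  1.71  0.01  1.07 -0.41]
```

```bash
python3 -m handwheel '{"xyz":[[-40,-8,0],[-80,-15,0],[-120,-22,20],[-160,-30,40],[-200,-37,60],[-240,-44,80],[-280,-52,105],[-320,-60,130],[-360,-67,160],[-400,-74,191],[-405,-74,191],[-405,-74,191]],"rot":[[0,4,1],[0,8,2],[0,12,3],[1,16,4],[1,20,5],[1,24,6],[1,28,7],[2,32,8],[2,36,9],[2,40,9],[2,40,9],[2,40,9]],"hand":[84,84,84,84,84,80,75,75,75,75,75,75]}' 45;  python3 -m handwheel '{"xyz":[[0,0,0],[0,0,0]],"rot":[[0,0,0],[0,0,0]],"hand":[75,75]}';python3 - <<'E'
from h import *
U=-78.5;u=np.array([np.cos(np.radians(U)),np.sin(np.radians(U)),0])
c=np.array([.4787,.0188,.034])+.012*u
go(*lean(c,U,-35,0,-1))
snap("wrist","pics/e1.png")
E
```

```text
time_s: 21.13
eef_pos: [0.4968, -0.0868, 0.1561]
tool_rot: [-0.233, 0.608, 0.737, 0.183]
wrist_force: [-0.0, -0.5, -0.6]
width: 0.075
time_s: 21.3
eef_pos: [0.4979, -0.0785, 0.1606]
tool_rot: [-0.234, 0.604, 0.74, 0.185]
wrist_force: [-0.1, 0.2, 1.2]
width: 0.0751
xyz [ -0.3   1.9 150.7] rot [-0.51  0.33 -0.1 ] q [ 0.26  0.73  0.3   1.72 -0.67  1.26  1.12]
```

View pics/e1.png

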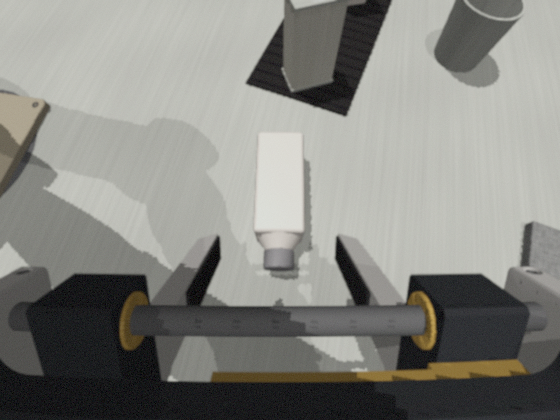

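Bottle centred between fingers (279 px), tin standing at top. Descend and grip.

```bash
python3 -m handwheel '{"xyz":[[0,2,30],[0,2,60],[0,2,90],[0,2,115],[0,2,135],[0,2,148],[0,2,151],[0,2,151],[0,2,151],[0,2,151],[0,2,151],[0,2,151]],"rot":[[0,0,0],[0,0,0],[0,0,0],[0,0,0],[0,0,0],[0,0,0],[0,0,0],[0,0,0],[0,0,0],[0,0,0],[0,0,0],[0,0,0]],"hand":[75,75,75,75,75,75,75,75,40,40,40,40]}' 45
python3 - <<'E'
from h import *
U=-78.5;u=np.array([np.cos(np.radians(U)),np.sin(np.radians(U)),0])
c=np.array([.4787,.0188,.034])
s,R=tool(); g=s["eef_pos"]+.003*R.as_matrix()[:,2]; print(g,(g-c)@u)
print(s['width'],s["wrist_force"])
E
```

```text
time_s: 22.35
eef_pos: [0.483, 0.0048, 0.0377]
tool_rot: [-0.232, 0.603, 0.741, 0.185]
wrist_force: [-1.4, -2.5, 4.4]
width: 0.0545
[0.48263748 0.0064421  0.03521785] 0.012894820627772394
0.0544532835052063 [-1.37376982 -2.52759187  4.43188584]
```

```bash
python3 -m handwheel '{"xyz":[[10,0,-15],[22,0,-33],[35,0,-50],[45,0,-65],[58,0,-82],[70,0,-100],[80,0,-115],[85,0,-122],[85,0,-122],[85,0,-122],[85,0,-122],[85,0,-122]],"rot":[[0,0,0],[0,0,0],[0,0,0],[0,-6,0],[0,-12,0],[0,-18,0],[0,-25,0],[0,-32,0],[0,-39,0],[0,-46,0],[0,-53,0],[0,-60,0]],"hand":[40,40,40,40,40,40,40,40,40,40,40,40]}' 50
python3 - <<'E'
from h import *
go(*lean([.5,-.03,.2],-78.5,55,0,-1))
E
```

```text
time_s: 23.35
eef_pos: [0.4836, 0.0075, 0.1868]
tool_rot: [0.171, 0.615, 0.757, -0.14]
wrist_force: [-0.9, -0.4, -6.3]
width: 0.0546
xyz [-40.4   8.3   2.8] rot [  0.13 -29.4    0.33] q [-0.99  0.63  0.89  2.05 -0.05  0.66  0.04]
```

```bash
python3 -m handwheel '{"xyz":[[-8,10,0],[-16,20,0],[-24,30,0],[-35,38,3],[-40,38,3],[-40,38,3],[-40,38,3]],"rot":[[0,-6,0],[0,-12,0],[0,-18,0],[0,-24,0],[0,-29,0],[0,-29,0],[0,-29,0]],"hand":[40,40,40,40,40,40,40]}' 50
python3 - <<'E'
from h import *
go(*lean([.53,-.03,.2],-78.5,55,0,-1))
go(*lean([.53,-.03,.085],-78.5,55,0,-1))
E
```

```text
time_s: 23.93
eef_pos: [0.5277, -0.0215, 0.1981]
tool_rot: [0.353, 0.559, 0.692, -0.291]
wrist_force: [0.4, -0.5, -4.5]
width: 0.0547
xyz [-6.6  0.4  3. ] rot [ 0.03 -0.57  0.63] q [-1.2   1.05  1.1   1.97  0.08  0.69 -0.19]
xyz [86.9  1.4 69.9] rot [ 0.03 -0.57  0.63] q [-1.2   1.05  1.1   1.97  0.08  0.69 -0.19]
```

```bash
python3 -m handwheel '{"xyz":[[15,0,13],[35,1,28],[55,1,44],[75,1,60],[87,1,70],[87,1,70],[87,1,70]],"rot":[[0,0,0],[0,0,0],[0,0,0],[0,0,0],[0,0,0],[0,0,0],[0,0,0]],"hand":[40,40,40,40,40,40,40]}' 50
python3 - <<'E'
from h import *
go(*lean([.53,-.03,.077],-78.5,55,0,-1))
d=snap("scene");crop(d,240,120,420,260,4,"pics/e2.png")
E
```

```text
time_s: 24.52
eef_pos: [0.5303, -0.0289, 0.0894]
tool_rot: [0.353, 0.561, 0.691, -0.29]
wrist_force: [0.0, -0.2, -4.2]
width: 0.0545
xyz [ 9.5 -0.4  5.1] rot [ 0.04 -0.66  0.36] q [-1.14  1.22  0.99  1.98 -0.    0.54 -0.27]
```

View pics/e2.png

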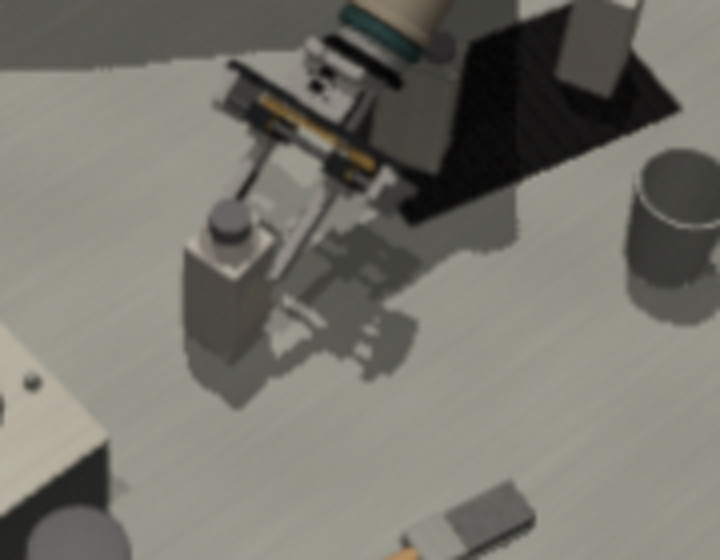

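```bash
python3 -m handwheel '{"xyz":[[-7,0,10],[-14,0,20],[-11,0,23],[-7,0,26],[-7,0,26],[-7,0,26]],"rot":[[0,0,0],[0,0,0],[0,0,0],[0,0,0],[0,0,0],[0,0,0]],"hand":[40,40,40,40,40,40]}' 50;python3 -m handwheel '{"xyz":[[1.6,0,1.1],[1.6,0,1.1],[1.6,0,1.1]],"rot":[[0,0,0],[0,0,0],[0,0,0]],"hand":[40,40,40]}'
```

```text
time_s: 25.07
eef_pos: [0.5357, -0.0532, 0.0805]
tool_rot: [0.354, 0.56, 0.691, -0.29]
wrist_force: [-0.7, 1.3, 4.1]
width: 0.0544
time_s: 25.32
eef_pos: [0.5357, -0.0534, 0.0804]
tool_rot: [0.355, 0.559, 0.69, -0.291]
wrist_force: [-3.3, 6.6, 14.7]
width: 0.0545
```

```bash
python3 -m handwheel '{"xyz":[[-1,0,-1],[-1,0,-1],[-1,0,-1],[-1,0,-1],[-1,0,-1],[-1,0,-15],[-5,0,-30],[-25,0,-50],[-50,0,-70],[-80,0,-95],[-105,0,-115],[-105,0,-115]],"rot":[[0,0,0],[0,0,0],[0,0,0],[0,0,0],[0,0,0],[0,0,0],[0,0,0],[0,0,0],[0,0,0],[0,0,0],[0,0,0],[0,0,0]],"hand":[60,66,72,80,80,80,80,80,80,80,80,80]}' 45
python3 - <<'E'
from h import *
d=snap("scene");crop(d,240,60,420,220,4,"pics/e3.png")
d=snap("top");crop(d,70,120,300,270,3,"pics/e3t.png")
s,R=tool();print(s["eef_pos"])
E
```

```text
time_s: 26.32
eef_pos: [0.5313, -0.0215, 0.2346]
tool_rot: [0.355, 0.561, 0.69, -0.287]
wrist_force: [1.4, -0.8, -0.2]
width: 0.0799
[ 0.52962547 -0.02082214  0.22965557]
```

View pics/e3.png

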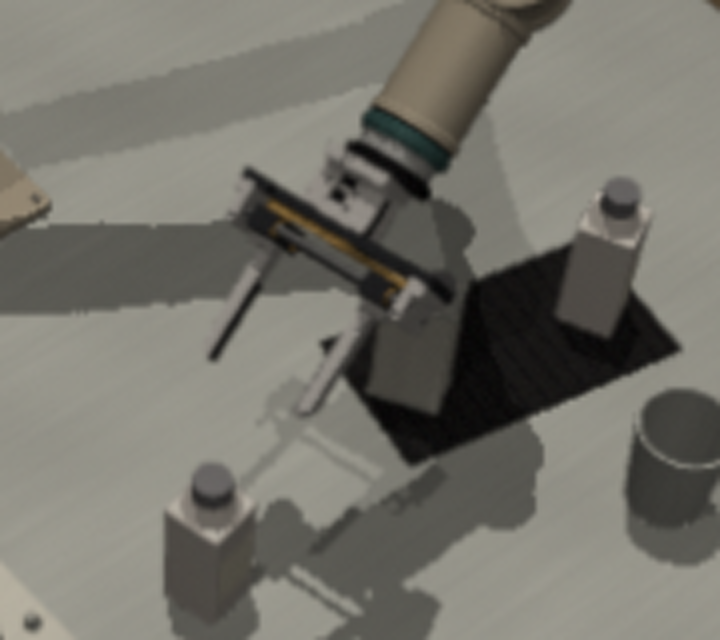

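View pics/e3t.png

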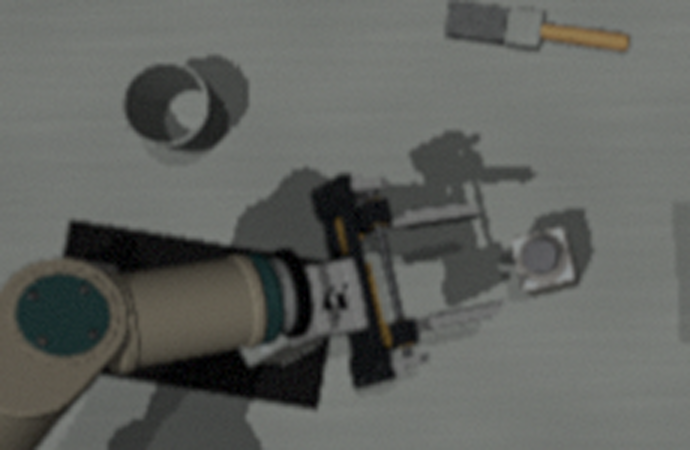

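Run:
```python
from h import *
d=env.snapshot("top")
f=lambda a:[(x/3+70-.33,y/3+120-.33) for x,y in a]
print(pix2w(d,f([(543,256)]),.16), pix2w(d,f([(512,235),(523,297),(582,286),(572,228)]),.125))
p=pix2w(d,f([(512,235),(523,297),(582,286),(572,228)]),.125).mean(0);print(p)
s,R=tool(); go(s["eef_pos"]+[0,0,.1],R)
go([.538,-.0605,.26],down(11));
```

```text
[[ 0.53776363 -0.06652777  0.16      ]] [[ 0.56216428 -0.03398937  0.125     ]
 [ 0.50028741 -0.04353949  0.125     ]
 [ 0.50954276 -0.10216141  0.125     ]
 [ 0.567485   -0.09369148  0.125     ]]
[ 0.53486986 -0.06834544  0.125     ]
xyz [-81.3  -0.6 -58.2] rot [0. 0. 0.] q [-1.21  1.    1.14  1.95  0.11  0.74 -0.17]
xyz [-49.2   0.5  14.7] rot [ 0.08 54.38  0.93] q [-1.21  1.    1.14  1.95  0.11  0.74 -0.17]
```

```bash
python3 -m handwheel '{"xyz":[[-25,0,-15],[-45,0,-25],[-65,0,-30],[-70,0,-20],[-70,0,-10],[-70,0,0],[-70,0,4],[-70,0,4],[-70,0,4],[-70,0,4],[-70,0,4]],"rot":[[0,4,0],[0,11,0],[0,18,0],[0,25,0],[0,32,0],[0,39,1],[0,46,1],[0,54,1],[0,54,1],[0,54,1],[0,54,1]],"hand":[80,80,80,80,80,80,80,80,80,80,80]}' 45
python3 - <<'E'
from h import *
go([.537,-.066,.26],down(11)); 
go([.537,-.066,.108],down(11)); 
snap("wrist","pics/f1.png")
E
```

```text
time_s: 27.38
eef_pos: [0.538, -0.0637, 0.2824]
tool_rot: [0.003, 0.636, 0.771, -0.003]
wrist_force: [1.7, -0.5, -0.3]
width: 0.08
xyz [-1.9 -1.4 22.4] rot [-0.05  0.46 -0.06] q [-0.41  0.46  0.72  1.73 -0.33  1.07  0.6 ]
xyz [ -0.7  -1.2 174.4] rot [-0.05  0.46 -0.06] q [-0.41  0.46  0.72  1.73 -0.33  1.07  0.6 ]
```

View pics/f1.png

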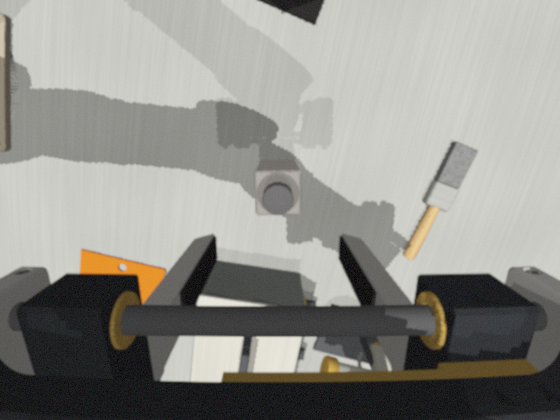

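```bash
python3 -m handwheel '{"xyz":[[-1,-1,30],[-1,-1,65],[-1,-1,100],[-1,-1,130],[-1,-1,155],[-1,-1,170],[-1,-1,174],[-1,-1,174],[-1,-1,174],[-1,-1,174],[-1,-1,174],[-1,-1,174]],"rot":[[0,0,0],[0,0,0],[0,0,0],[0,0,0],[0,0,0],[0,0,0],[0,0,0],[0,0,0],[0,0,0],[0,0,0],[0,0,0],[0,0,0]],"hand":[80,80,80,80,80,80,80,80,40,40,40,40]}' 45
python3 - <<'E'
from h import *
s,R=tool(); print(s["eef_pos"],s["width"],s["wrist_force"])
E
```

```text
time_s: 28.43
eef_pos: [0.5392, -0.0664, 0.1109]
tool_rot: [0.004, 0.636, 0.772, -0.001]
wrist_force: [-0.7, 1.0, -0.7]
width: 0.0565
[ 0.53918258 -0.06642725  0.11092845] 0.0565043060165764 [-0.7106511   1.04895316 -0.73071559]
```

```bash
python3 -m handwheel '{"xyz":[[0,0,-20],[0,0,-60],[0,0,-100],[0,0,-140],[0,0,-170],[0,0,-170]],"rot":[[0,0,0],[0,0,0],[0,0,0],[0,0,0],[0,0,0],[0,0,0]],"hand":[40,40,40,40,40,40]}' 50
python3 - <<'E'
from h import *
s,R=tool(); print(s["width"])
go([.4977,.3211,.285],down(-10.8));
E
```

```text
time_s: 28.93
eef_pos: [0.5411, -0.0668, 0.286]
tool_rot: [0.008, 0.636, 0.771, 0.002]
wrist_force: [1.8, -1.2, -4.6]
width: 0.0545
0.05445663662061815
xyz [389.1  31.   -2.7] rot [ 0.85  0.45 21.74] q [-0.42  0.46  0.73  1.73 -0.34  1.07  0.61]
```

```bash
python3 -m handwheel '{"xyz":[[30,2,-20],[65,5,-30],[105,8,-30],[145,11,-30],[185,14,-30],[225,17,-30],[265,20,-30],[305,24,-30],[345,27,-30],[380,31,-30],[389,31,-30],[389,31,-30]],"rot":[[0,0,2],[0,0,4],[0,0,6],[0,0,8],[0,0,10],[0,0,12],[0,0,15],[1,0,18],[1,0,22],[1,0,22],[1,0,22],[1,0,22]],"hand":[40,40,40,40,40,40,40,40,40,40,40,40]}' 50; python3 -m handwheel '{"xyz":[[0,0,0],[0,0,0],[0,0,0]],"rot":[[0,0,0],[0,0,0],[0,0,0]],"hand":[40,40,40]}' 50;python3 - <<'E'
from h import *
s,R=tool(); print(s["width"])
go([.4977,.3211,.285],down(-10.8)); go([.4977,.3211,.124],down(-10.8)); 
d=snap("scene");crop(d,280,40,460,220,4,"pics/f2.png")
E
```

```text
time_s: 29.93
eef_pos: [0.4915, 0.3272, 0.3043]
tool_rot: [-0.003, 0.769, 0.639, -0.009]
wrist_force: [-0.3, -0.2, -5.1]
width: 0.0545
time_s: 30.18
eef_pos: [0.4946, 0.3204, 0.3069]
tool_rot: [-0.001, 0.773, 0.635, -0.008]
wrist_force: [0.0, -0.2, -3.6]
width: 0.0542
0.054167697160950205
xyz [ 1.5  3.2 21.9] rot [-0.71  0.59 -0.42] q [-1.1   0.56  0.81  1.55 -0.42  1.23 -0.41]
xyz [  3.2   5.2 182.9] rot [-0.71  0.59 -0.42] q [-1.1   0.56  0.81  1.55 -0.42  1.23 -0.41]
```

View pics/f2.png

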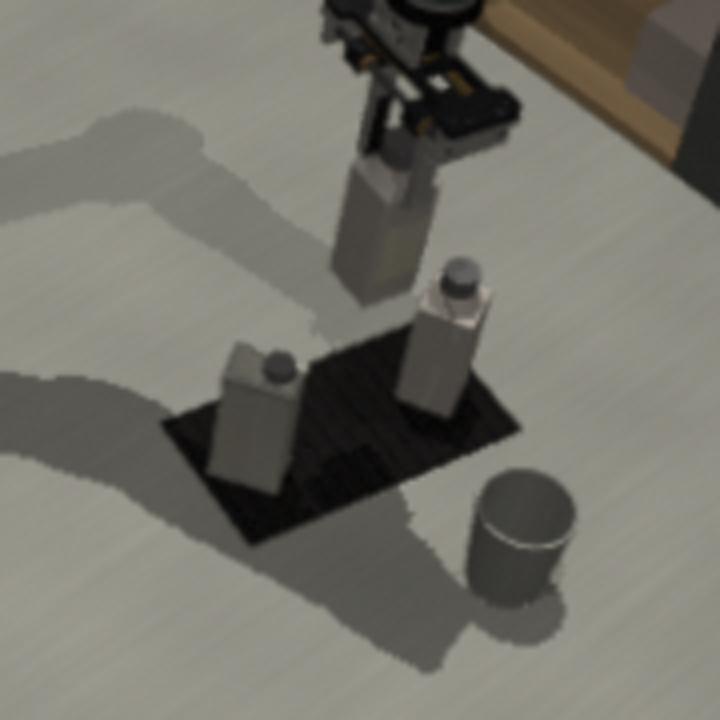

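```bash
python3 -m handwheel '{"xyz":[[3,4,20],[3,5,50],[3,5,85],[3,5,120],[3,5,150],[3,5,170],[3,5,180],[3,5,183],[3,5,183],[3,5,183]],"rot":[[0,0,0],[-0.5,0.5,0],[-0.7,0.6,0],[-0.7,0.6,-0.4],[-0.7,0.6,-0.4],[-0.7,0.6,-0.4],[-0.7,0.6,-0.4],[-0.7,0.6,-0.4],[-0.7,0.6,-0.4],[-0.7,0.6,-0.4]],"hand":[40,40,40,40,40,40,40,40,40,40]}' 50; python3 -m handwheel '{"xyz":[[0,0,3],[0,0,6],[0,0,8],[0,0,8],[0,0,8]],"rot":[[0,0,0],[0,0,0],[0,0,0],[0,0,0],[0,0,0]],"hand":[40,40,40,40,40]}';python3 -m handwheel '{"xyz":[[0,0,2],[0,0,2],[0,0,2]],"rot":[[0,0,0],[0,0,0],[0,0,0]],"hand":[40,40,40]}'
```

```text
time_s: 31.07
eef_pos: [0.4985, 0.3234, 0.1254]
tool_rot: [-0.0, 0.77, 0.638, 0.002]
wrist_force: [0.8, 0.2, -4.3]
width: 0.0542
time_s: 31.48
eef_pos: [0.4977, 0.3234, 0.1171]
tool_rot: [-0.0, 0.77, 0.639, 0.001]
wrist_force: [-0.8, -0.7, 5.5]
width: 0.0543
time_s: 31.73
eef_pos: [0.4979, 0.3233, 0.117]
tool_rot: [-0.001, 0.77, 0.638, 0.001]
wrist_force: [-4.2, -2.1, 18.5]
width: 0.0543
```

Contact. Release and rise straight up.

```bash
python3 -m handwheel '{"xyz":[[0,0,-2],[0,0,-2],[0,0,-2],[0,0,-2],[0,0,-2],[0,0,-20],[0,0,-50],[0,0,-85],[0,0,-120],[0,0,-155],[0,0,-190],[0,0,-210]],"rot":[[0,0,0],[0,0,0],[0,0,0],[0,0,0],[0,0,0],[0,0,0],[0,0,0],[0,0,0],[0,0,0],[0,0,0],[0,0,0],[0,0,0]],"hand":[60,66,72,80,80,80,80,80,80,80,80,80]}' 45
python3 - <<'E'
from h import *
s,R=tool(); print(s["eef_pos"])
go([.36,-.08,.36],down(2)); 
d=snap("scene","pics/g0.png");crop(d,280,40,460,220,4,"pics/g1.png")
snap("wrist","pics/g2.png")
E
```

```text
time_s: 32.73
eef_pos: [0.4985, 0.3232, 0.3277]
tool_rot: [0.0, 0.77, 0.638, 0.003]
wrist_force: [0.3, 0.1, -0.5]
width: 0.08
[0.4985391  0.32322919 0.3277343 ]
xyz [-421.8  -61.5  -34.1] rot [  0.23  -0.19 -12.65] q [-1.11  0.54  0.83  1.52 -0.41  1.25 -0.42]
```

View pics/g1.png

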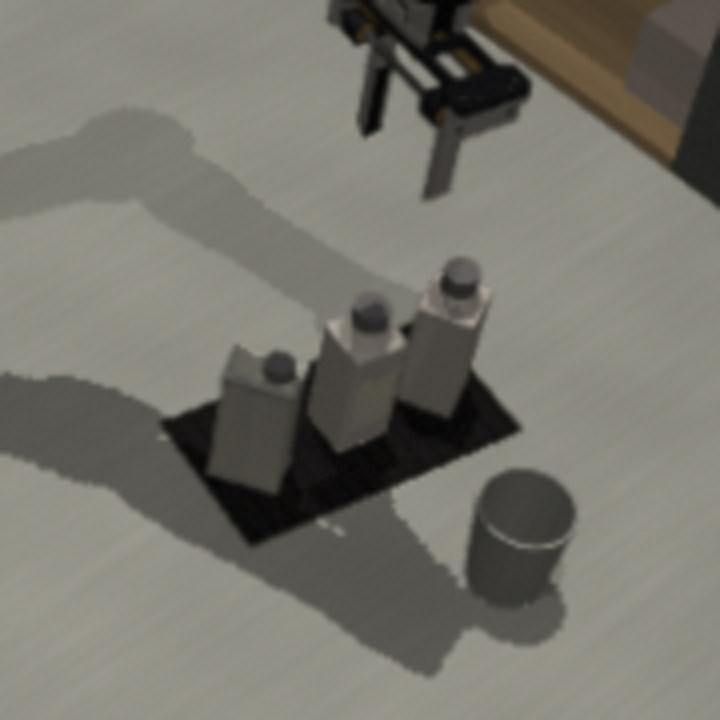

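View pics/g2.png

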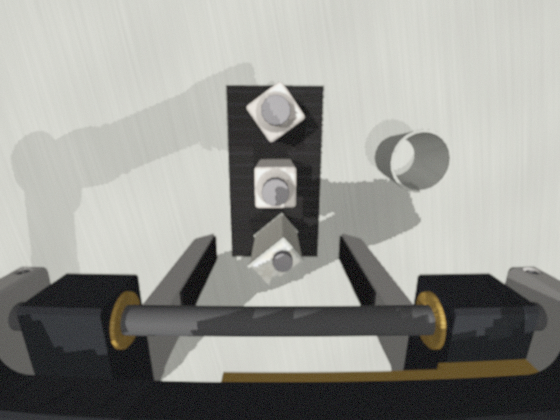

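```bash
python3 -m handwheel '{"xyz":[[-40,0,-25],[-80,0,-40],[-120,0,-40],[-160,0,-40],[-200,0,-40],[-240,5,-40],[-280,10,-40],[-320,15,-40],[-360,20,-40],[-400,25,-40],[-420,25,-40],[-420,25,-40]],"rot":[[0,0,-2],[0,0,-4],[0,0,-6],[0,0,-8],[0,0,-10],[0,0,-12],[0,0,-13],[0,0,-13],[0,0,-13],[0,0,-13],[0,0,-13],[0,0,-13]],"hand":[80,80,80,80,80,80,80,80,80,80,80,80]}' 45
python3 - <<'E'
from h import *
s,R=tool(); print(s["eef_pos"])
d=snap("scene","pics/i0.png")
d=snap("top","pics/i1.png");snap("wrist","pics/i2.png")
crop(d,70,180,200,270,5,"pics/i3.png")
E
```

```text
time_s: 33.83
eef_pos: [0.4422, -0.0994, 0.363]
tool_rot: [-0.0, 0.696, 0.718, -0.001]
wrist_force: [0.4, 0.0, -1.1]
width: 0.0801
[ 0.44220467 -0.09936304  0.36302432]
```

View pics/i1.png

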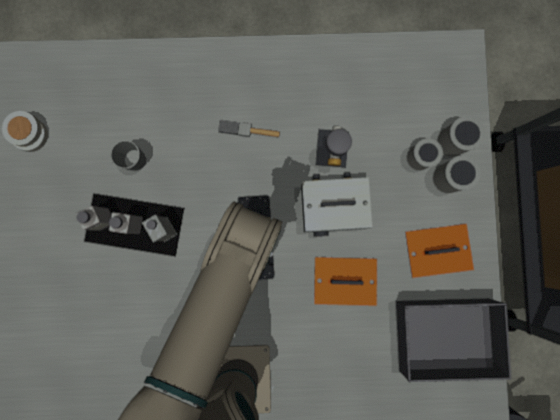

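View pics/i2.png

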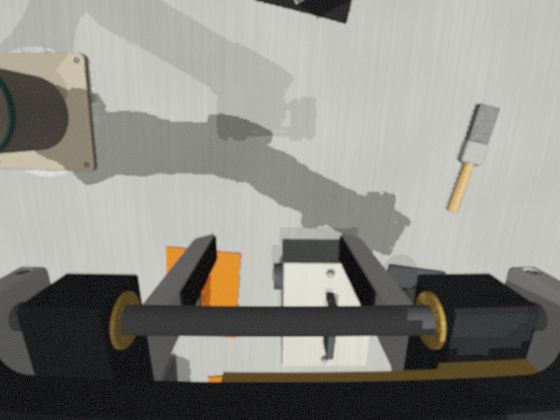

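View pics/i3.png

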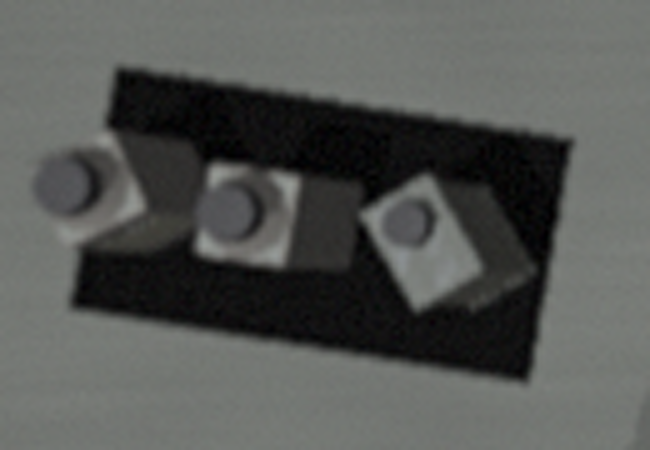

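Run:
```python
from h import *
d=env.snapshot("top")
f=lambda a:[(x/5+285-.4,y/5+110-.4) for x,y in a]
print("cup rim at z.2",pix2w(d,f([(272,222),(208,160),(334,155)]),.2).round(3))
f=lambda a:[(x/5+70-.4,y/5+180-.4) for x,y in a]
print(pix2w(d,f([(68,183),(232,211),(407,222)]),[.163,.163,.149]).round(3))
g=lambda c,x,y:None
m=np.array([.4977,.3211]);a=np.radians(79.2);Y=np.array([np.cos(a),np.sin(a)]);X=np.array([Y[1],-Y[0]])
for p in pix2w(d,f([(68,183),(232,211)]),[.163,.163]): print((p[:2]-m)@X,(p[:2]-m)@Y)
for p in pix2w(d,f([(362,212),(432,172),(484,264),(415,312)]),.134): print((p[:2]-m)@X,(p[:2]-m)@Y)
go([.536,-.3213,.25],down(1.5))
go([.536,-.3213,.15],down(1.5))
```

```text
cup rim at z.2 [[ 0.672 -0.322  0.2  ]
 [ 0.709 -0.287  0.2  ]
 [ 0.71  -0.359  0.2  ]]
[[0.519 0.414 0.163]
 [0.5   0.321 0.163]
 [0.491 0.225 0.149]]
0.003178742296117814 0.09553024040973244
0.002290055901813832 9.979300252747927e-05
0.013128172390498884 -0.06429554776160933
0.04284589076395311 -0.10054889894586677
-0.005529130470033193 -0.14033874921546774
-0.03958971772544326 -0.10553956329884634
xyz [-232.7   81.9  112.3] rot [-0.07 -0.09  0.99] q [-0.57  0.26  0.92  1.8  -0.22  1.2   0.46]
xyz [-232.9   82.   212.3] rot [-0.07 -0.09  0.99] q [-0.57  0.26  0.92  1.8  -0.22  1.2   0.46]
```

```bash
python3 -m handwheel '{"xyz":[[-30,10,10],[-65,20,20],[-100,35,35],[-135,50,50],[-170,62,65],[-205,74,85],[-230,82,105],[-233,82,112],[-233,82,112],[-233,82,112]],"rot":[[0,0,1],[0,0,1],[0,0,1],[0,0,1],[0,0,1],[0,0,1],[0,0,1],[0,0,1],[0,0,1],[0,0,1]],"hand":[60,60,60,60,60,60,60,60,60,60]}' 40;python3 - <<'E'
from h import *
go([.536,-.3213,.15],down(1.5))
snap("wrist","pics/j1.png")
E
```

```text
time_s: 34.87
eef_pos: [0.5362, -0.3214, 0.2507]
tool_rot: [-0.001, 0.698, 0.716, 0.001]
wrist_force: [-0.7, 0.3, -0.6]
width: 0.06
xyz [-2.000e-01 -1.000e-01  1.007e+02] rot [-0.07 -0.16 -0.02] q [ 0.06  0.66  0.78  1.54 -0.49  1.15  0.96]
```

View pics/j1.png

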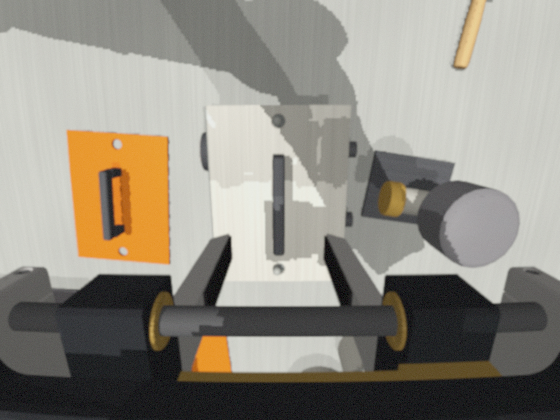

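The bare aluminium cover is on the box at wrist pixel (278,195), with its studs at (278,120) and (278,270). The orange plates at (120,197) and (212,350) are look-alikes lying on the bench. The bare plate on the box is the one described, so I'll grip its handle.

```bash
python3 -m handwheel '{"xyz":[[0,0,25],[0,0,50],[0,0,75],[0,0,92],[0,0,100],[0,0,101],[0,0,101],[0,0,101],[0,0,101],[0,0,101],[0,0,101],[0,0,101]],"rot":[[0,0,0],[0,0,0],[0,0,0],[0,0,0],[0,0,0],[0,0,0],[0,0,0],[0,0,0],[0,0,0],[0,0,0],[0,0,0],[0,0,0]],"hand":[60,60,60,60,60,60,60,0,0,0,0,0]}' 40;python3 -m handwheel '{"xyz":[[0,0,0],[0,0,0]],"rot":[[0,0,0],[0,0,0]],"hand":[0,0]}' 50
```

```text
time_s: 35.92
eef_pos: [0.5359, -0.3237, 0.1509]
tool_rot: [0.0, 0.699, 0.715, 0.001]
wrist_force: [0.0, 0.2, 0.3]
width: 0.0299
time_s: 36.08
eef_pos: [0.5357, -0.3236, 0.1504]
tool_rot: [-0.0, 0.699, 0.715, 0.0]
wrist_force: [-0.0, 0.0, -0.6]
width: 0.0168
```

```bash
python3 -m handwheel '{"xyz":[[0,0,0],[0,0,0],[0,0,0]],"rot":[[0,0,0],[0,0,0],[0,0,0]],"hand":[0,0,0]}' 50; python3 -m handwheel '{"xyz":[[0,0,-10],[0,0,-25],[0,0,-45],[0,0,-80],[0,0,-110],[0,0,-110]],"rot":[[0,0,0],[0,0,0],[0,0,0],[0,0,0],[0,0,0],[0,0,0]],"hand":[0,0,0,0,0,0]}' 50
python3 - <<'E'
from h import *
print(env.read_state()["width"])
go([.55,-.06,.24],down(1.5))
E
```

```text
time_s: 36.33
eef_pos: [0.536, -0.3235, 0.1504]
tool_rot: [-0.0, 0.699, 0.716, 0.0]
wrist_force: [1.0, -0.6, -0.2]
width: 0.0111
time_s: 36.83
eef_pos: [0.5374, -0.3265, 0.2667]
tool_rot: [0.005, 0.699, 0.715, 0.001]
wrist_force: [0.5, -2.1, -2.6]
width: 0.0105
0.010491928344196403
xyz [266.2  18.6  25.5] rot [ 0.44  0.3  -0.17] q [ 0.06  0.64  0.79  1.52 -0.48  1.17  0.96]
```

```bash
python3 -m handwheel '{"xyz":[[30,2,0],[65,5,0],[100,7,0],[135,10,0],[170,12,0],[205,15,10],[240,17,20],[266,19,25],[266,19,25],[266,19,25]],"rot":[[0,0,0],[0,0,0],[0,0,0],[0,0,0],[0,0,0],[0,0,0],[0,0,0],[0,0,0],[0,0,0],[0,0,0]],"hand":[0,0,0,0,0,0,0,0,0,0]}' 50
python3 - <<'E'
from h import *
print(env.read_state()["width"])
go([.55,-.06,.05],down(1.5))
d=snap("scene");crop(d,170,120,400,280,3,"pics/k1.png")
E
```

```text
time_s: 37.67
eef_pos: [0.5475, -0.0548, 0.2345]
tool_rot: [-0.002, 0.697, 0.717, -0.0]
wrist_force: [-0.6, -0.5, -4.0]
width: 0.0109
0.010859880647042009
xyz [ -5.6   2.9 184.5] rot [-0.16 -0.09  0.1 ] q [-0.47  0.57  0.82  1.77 -0.49  1.02  0.57]
```

View pics/k1.png

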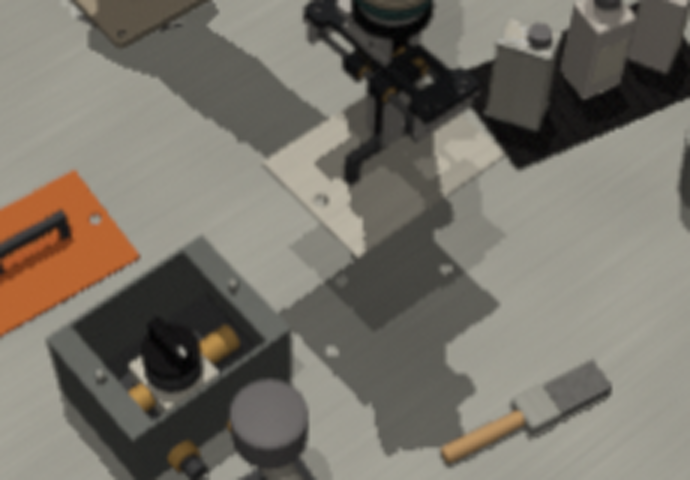

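```bash
python3 -m handwheel '{"xyz":[[-5,3,30],[-6,3,65],[-6,3,100],[-6,3,135],[-6,3,165],[-6,3,182],[-6,3,186],[-6,3,186],[-6,3,186]],"rot":[[0,0,0],[0,0,0],[0,0,0],[0,0,0],[0,0,0],[0,0,0],[0,0,0],[0,0,0],[0,0,0]],"hand":[0,0,0,0,0,0,0,0,0]}' 50; python3 -m handwheel '{"xyz":[[0,0,3],[0,0,5],[0,0,7],[0,0,7],[0,0,7]],"rot":[[0,0,0],[0,0,0],[0,0,0],[0,0,0],[0,0,0]],"hand":[0,0,0,0,0]}'; python3 -m handwheel '{"xyz":[[0,0,1],[0,0,2],[0,0,2]],"rot":[[0,0,0],[0,0,0],[0,0,0]],"hand":[0,0,0]}'
```

```text
time_s: 38.47
eef_pos: [0.5524, -0.0647, 0.0507]
tool_rot: [0.001, 0.699, 0.715, 0.001]
wrist_force: [0.1, -0.2, -4.1]
width: 0.011
time_s: 38.88
eef_pos: [0.5517, -0.0628, 0.0429]
tool_rot: [-0.0, 0.699, 0.716, 0.001]
wrist_force: [0.7, 0.8, -3.6]
width: 0.0107
time_s: 39.13
eef_pos: [0.5515, -0.0629, 0.0405]
tool_rot: [-0.0, 0.699, 0.715, 0.0]
wrist_force: [0.2, 0.6, -2.7]
width: 0.0111
```

```bash
python3 -m handwheel '{"xyz":[[0,0,0],[0,0,0],[0,0,0],[0,0,-25],[0,0,-60],[0,0,-100],[0,0,-140],[0,0,-180],[0,0,-205],[0,0,-205]],"rot":[[0,0,0],[0,0,0],[0,0,0],[0,0,0],[0,0,0],[0,0,0],[0,0,0],[0,0,0],[0,0,0],[0,0,0]],"hand":[30,50,50,50,50,50,50,50,50,50]}' 40
python3 - <<'E'
from h import *
d=snap("top","pics/l1.png"); crop(d,285,110,395,250,5,"pics/l2.png")
go([.535,-.3213,.25],down(91.5))
E
```

```text
time_s: 39.97
eef_pos: [0.5548, -0.0647, 0.2515]
tool_rot: [0.004, 0.699, 0.715, 0.004]
wrist_force: [0.0, -1.0, -0.3]
width: 0.0503
xyz [-257.   -24.5   -1.7] rot [  0.32   0.27 -90.13] q [-0.46  0.56  0.84  1.75 -0.48  1.04  0.57]
```

View pics/l1.png

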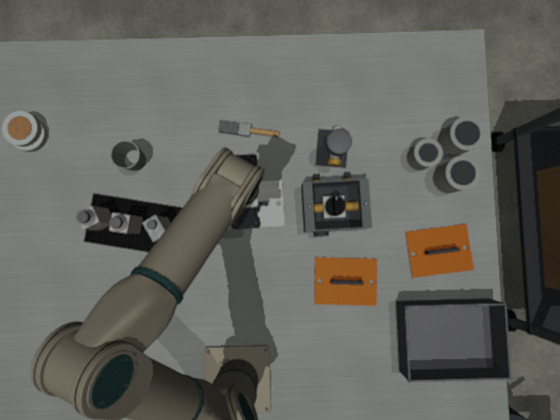

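View pics/l2.png

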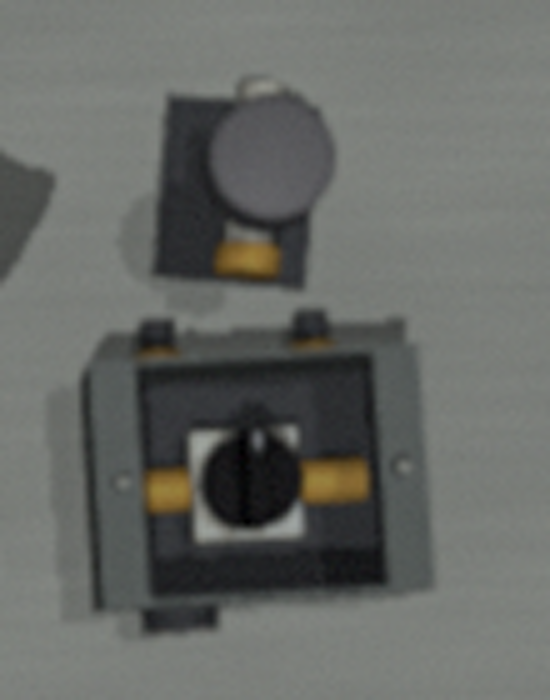

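```bash
python3 -m handwheel '{"xyz":[[-25,-3,0],[-50,-5,0],[-75,-7,0],[-100,-10,0],[-125,-12,0],[-150,-15,0],[-175,-17,0],[-200,-20,0],[-225,-22,0],[-257,-24,0],[-257,-24,0],[-257,-24,0]],"rot":[[0,0,-7],[0,0,-14],[0,0,-21],[0,0,-28],[0,0,-35],[0,0,-42],[0,0,-49],[0,0,-56],[0,0,-63],[0,0,-70],[0,0,-77],[0,0,-84]],"hand":[50,50,50,50,50,50,50,50,50,50,50,50]}' 40
python3 - <<'E'
from h import *
d=env.snapshot("top")
f=lambda a:[(x/5+285-.4,y/5+110-.4) for x,y in a]
print(pix2w(d,f([(122,483),(404,466),(250,480),(250,408)]),[.124,.124,.08,.1]).round(4))
go([.535,-.3213,.2],down(91.5))
snap("wrist","pics/m1.png")
E
```

```text
time_s: 41.02
eef_pos: [0.5317, -0.3229, 0.2434]
tool_rot: [-0.001, 0.04, 0.999, 0.001]
wrist_force: [0.5, 0.6, -0.4]
width: 0.05
[[ 0.5321 -0.2377  0.124 ]
 [ 0.5375 -0.4061  0.124 ]
 [ 0.5347 -0.3196  0.08  ]
 [ 0.5772 -0.3187  0.1   ]]
xyz [-2.8  0.3 43.5] rot [ 0.14 -0.13 -5.63] q [ 0.27  0.58  0.39  1.56 -0.24  1.06  2.21]
```

View pics/m1.png

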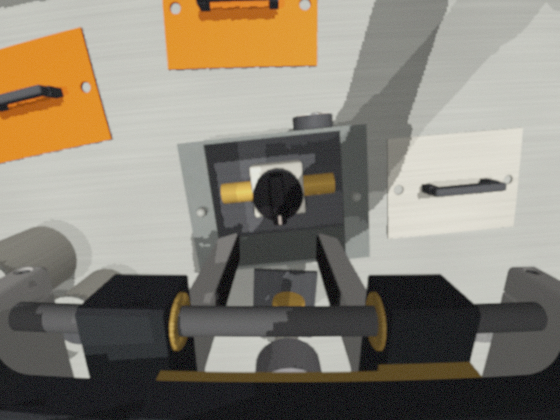

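```bash
python3 -m handwheel '{"xyz":[[-2,0,15],[-3,0,40],[-3,0,70],[-3,0,100],[-3,0,112],[-3,0,112],[-3,0,112]],"rot":[[0,0,-3],[0,0,-5.6],[0,0,-5.6],[0,0,-5.6],[0,0,-5.6],[0,0,-5.6],[0,0,-5.6]],"hand":[40,40,40,40,40,40,40]}' 40
python3 - <<'E'
from h import *
go([.535,-.3207,.103],down(91.5))
snap("wrist","pics/m2.png")
E
```

```text
time_s: 41.7
eef_pos: [0.5366, -0.3205, 0.1332]
tool_rot: [-0.0, -0.008, 1.0, 0.001]
wrist_force: [0.5, -0.0, 0.6]
width: 0.0401
xyz [ 1.6 -0.2 30.2] rot [ 0.07 -0.05 -0.6 ] q [ 0.3   0.69  0.32  1.67 -0.28  0.83  2.33]
```

View pics/m2.png

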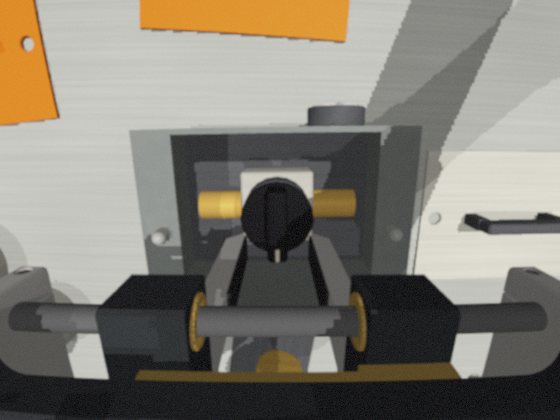

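Bar centred between the fingers at (278,220). Lower to just above the disc and grip.

```bash
python3 -m handwheel '{"xyz":[[1,0,12],[1,0,24],[1,0,29],[1,0,30],[1,0,30],[1,0,30],[1,0,30],[1,0,30],[1,0,30],[1,0,30],[1,0,30],[1,0,30]],"rot":[[0,0,0],[0,0,0],[0,0,0],[0,0,0],[0,0,0],[0,0,0],[0,0,0],[0,0,0],[0,0,0],[0,0,0],[0,0,0],[0,0,0]],"hand":[40,40,40,40,40,40,0,0,0,0,0,0]}' 40
python3 - <<'E'
from h import *
s,R=tool(); print(s["width"],s["wrist_force"],s["wrist_torque"])
E
```

```text
time_s: 42.75
eef_pos: [0.5357, -0.3208, 0.1035]
tool_rot: [0.0, -0.008, 1.0, 0.0]
wrist_force: [0.4, 0.4, -0.1]
width: 0.0034
0.0034122493101587425 [ 0.4453628   0.35828082 -0.05616219] [ 0.07092676 -0.14721611 -0.04578039]
```

Run:
```python
from h import *
s,R=tool(); print(s["width"])
d=snap("wrist");crop(d,140,110,420,320,2.8,"pics/m3.png")
d=snap("scene");crop(d,180,190,280,280,6,"pics/m4.png")
```

```text
0.0034122493101587425
```

View pics/m3.png

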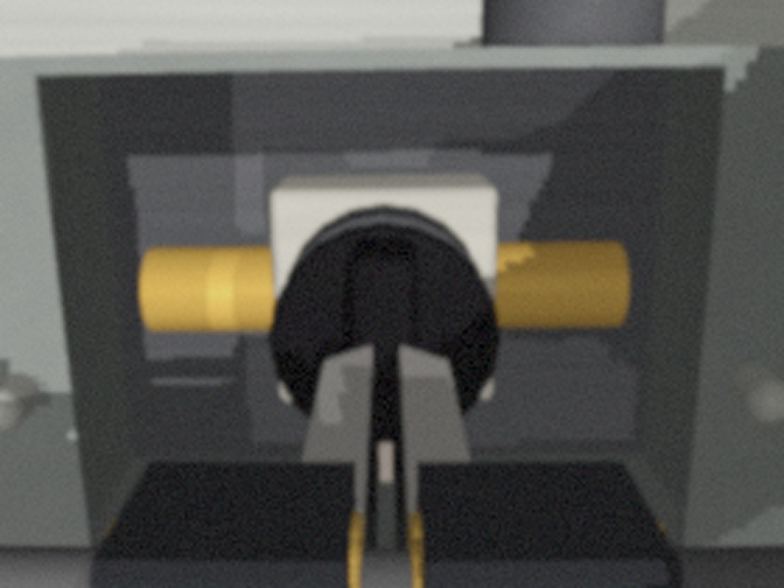

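View pics/m4.png

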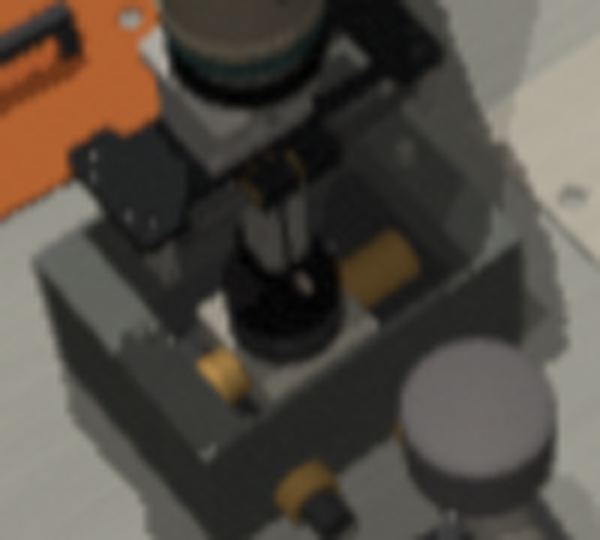

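Run:
```python
from h import *
d=env.snapshot("wrist");R,t=np.array(d["R"]),np.array(d["t"]);print("cam",-R.T@t)
im=cv2.resize(d["image"][110:320,140:420],None,fx=2.8,fy=2.8,interpolation=cv2.INTER_CUBIC)
im=cv2.convertScaleAbs(im,alpha=2.2,beta=10)
s,Rt=tool();M=Rt.as_matrix();p=s["eef_pos"]
b=proj(d,[[.535+sx*.029,-.3205+sy*.008,.102] for sx,sy in ((-1,-1),(1,-1),(1,1),(-1,1))])
tp=proj(d,[p+M@[sx*.008,sy*(.0017),.022] for sx,sy in ((-1,-1),(1,-1),(1,1),(-1,1))])
ci=proj(d,[[.535+.031*np.cos(a),-.3205+.031*np.sin(a),.078] for a in np.linspace(0,6.28,40)])
for q,c in ((b,(0,255,0)),(tp,(0,0,255)),(ci,(255,0,255))): cv2.polylines(im,[((q-[140,110])*2.8).astype(int)],True,c,1)
cv2.imwrite("pics/m5.png",im)
```

```text
cam [ 0.46196676 -0.32295945  0.28400622]
```

View pics/m5.png

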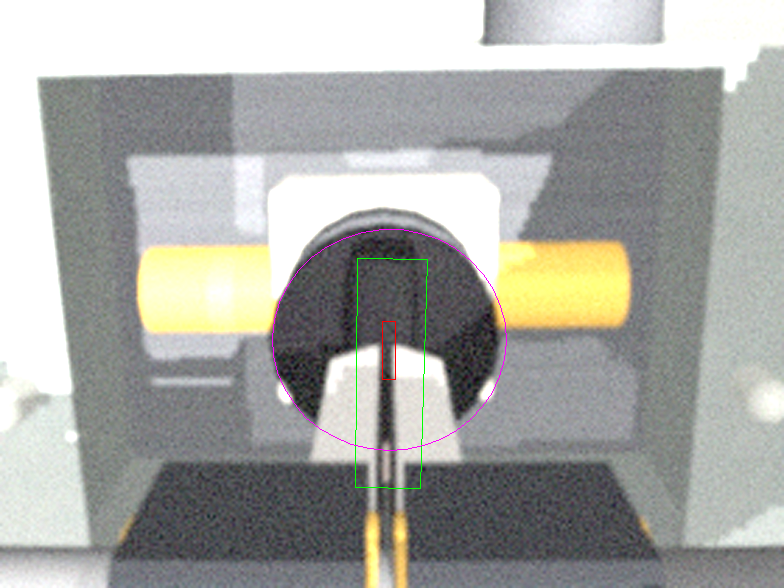

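Run:
```python
from h import *
s,R=tool(); print(s["width"],s["eef_pos"],s["wrist_force"],s["wrist_torque"])
d=env.snapshot("scene")
im=cv2.resize(d["image"][190:280,180:280],None,fx=6,fy=6,interpolation=cv2.INTER_CUBIC)
im=cv2.convertScaleAbs(im,alpha=2,beta=10)
M=R.as_matrix();p=s["eef_pos"]
b=proj(d,[[.535+sx*.029,-.3205+sy*.008,.102] for sx,sy in ((-1,-1),(1,-1),(1,1),(-1,1))])
tp=proj(d,[p+M@[sx*.008,sy*(.0017),.022] for sx,sy in ((-1,-1),(1,-1),(1,1),(-1,1))])
ci=proj(d,[[.535+.031*np.cos(a),-.3205+.031*np.sin(a),.078] for a in np.linspace(0,6.28,40)])
for q,c in ((b,(0,255,0)),(tp,(0,0,255)),(ci,(255,0,255))): cv2.polylines(im,[((q-[180,190])*6).astype(int)],True,c,1)
cv2.imwrite("pics/m6.png",im)
```

```text
0.000401793764347884 [ 0.53565219 -0.32075017  0.10336884] [ 0.00623132  0.22416213 -0.29754978] [ 0.04986464 -0.13222724 -0.01667425]
```

View pics/m6.png

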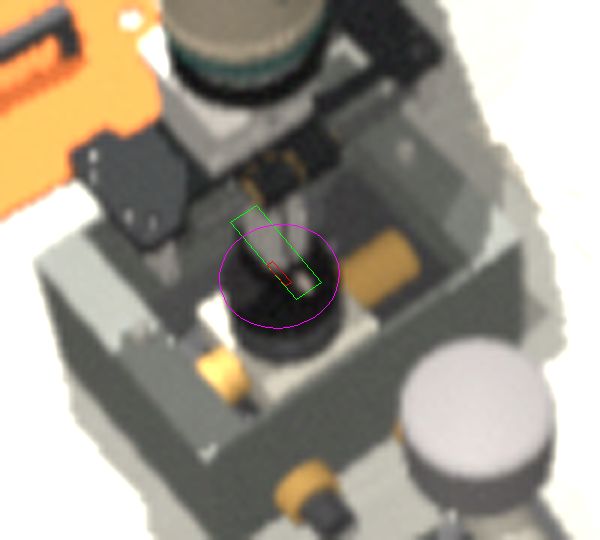

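```bash
python3 -m handwheel '{"xyz":[[0,0,-20],[0,0,-50],[0,0,-85],[60,0,-120],[100,0,-150],[100,0,-150],[100,0,-150]],"rot":[[0,0,0],[0,0,0],[0,0,0],[0,0,0],[0,0,0],[0,0,0],[0,0,0]],"hand":[40,40,40,40,40,40,40]}' 40
python3 - <<'E'
from h import *
s,R=tool(); print(s["eef_pos"])
d=snap("wrist","pics/n1.png")
d=env.snapshot("scene");crop(d,180,190,280,280,6,"pics/n2.png")
d=env.snapshot("top");crop(d,295,165,385,245,8,"pics/n3.png")
E
```

```text
time_s: 43.53
eef_pos: [0.4308, -0.3255, 0.2577]
tool_rot: [0.001, -0.005, 1.0, -0.001]
wrist_force: [-0.1, -1.3, -0.3]
width: 0.0395
[ 0.43078006 -0.32553686  0.25768347]
```

View pics/n1.png

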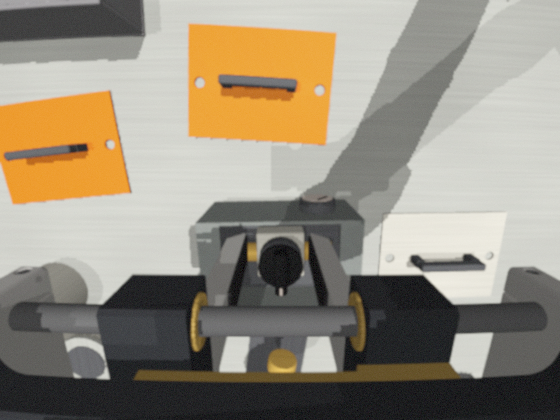

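View pics/n2.png

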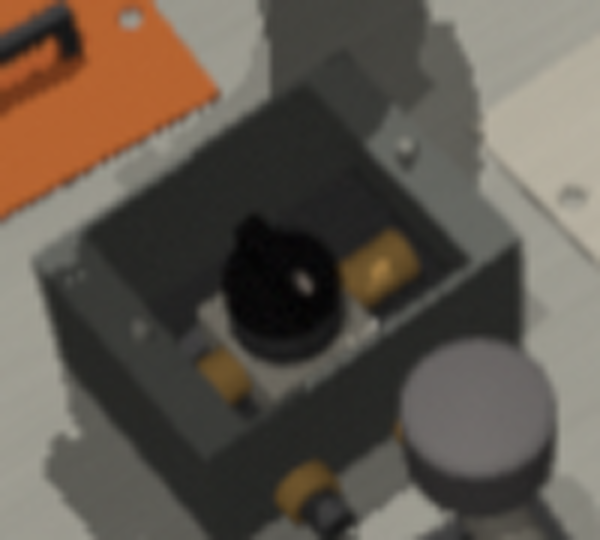

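View pics/n3.png

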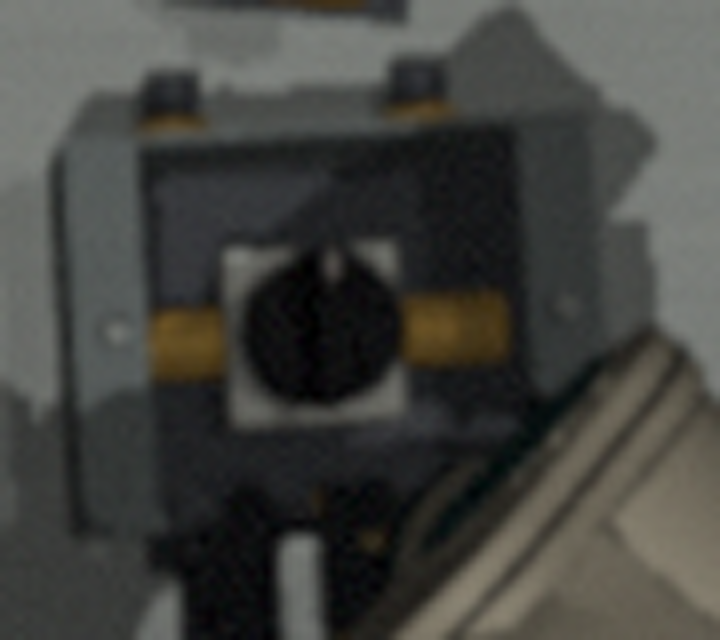

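```bash
python3 - <<'E'
from h import *
go([.535,-.3205,.15],down(91.5))
E
python3 -m handwheel '{"xyz":[[-30,0,10],[-65,-3,40],[-100,-5,70],[-104,-5,105],[-104,-5,107],[-104,-5,107],[-104,-5,107],[-104,-5,107],[-104,-5,107]],"rot":[[0,0,0],[0,0,0],[0,0,0],[0,0,0],[0,0,0],[0,0,0],[0,0,0],[0,0,0],[0,0,0]],"hand":[20,0,0,0,0,0,0,0,0]}' 40
python3 - <<'E'
from h import *
s,R=tool(); print(s["eef_pos"],s["width"])
go([.535,-.3205,.124],down(91.5))
d=snap("wrist");crop(d,140,110,420,320,2.8,"pics/o1.png")
E
```

```text
xyz [-9.850e+01  1.000e-01  1.038e+02] rot [ 0.05  0.1  -0.53] q [ 0.33  0.44  0.38  1.76 -0.19  0.98  2.37]
time_s: 44.43
eef_pos: [0.5402, -0.3269, 0.1487]
tool_rot: [0.002, -0.008, 1.0, -0.001]
wrist_force: [-0.4, -0.1, -0.5]
width: 0.0007
[ 0.54016508 -0.32691454  0.14869954] 0.0006848236139801596
xyz [ 5.1  6.5 24.7] rot [-0.06  0.18 -0.59] q [ 0.31  0.68  0.33  1.64 -0.27  0.86  2.33]
```

View pics/o1.png

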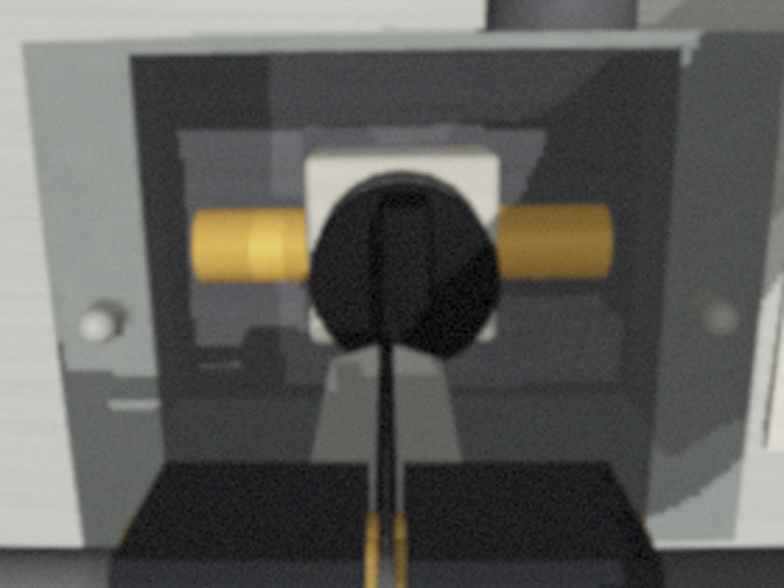

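```bash
python3 -m handwheel '{"xyz":[[2,3,8],[5,6.5,16],[5,6.5,20],[5,6.5,22],[5,6.5,22],[5,6.5,22]],"rot":[[0,0,0],[0,0,0],[0,0,0],[0,0,0],[0,0,0],[0,0,0]],"hand":[0,0,0,0,0,0]}' 40; python3 -m handwheel '{"xyz":[[0,0,2],[0,0,4],[0,0,4]],"rot":[[0,0,0],[0,0,0],[0,0,0]],"hand":[0,0,0]}';python3 -m handwheel '{"xyz":[[0,0,2],[0,0,4],[0,0,4]],"rot":[[0,0,0],[0,0,0],[0,0,0]],"hand":[0,0,0]}';python3 -m handwheel '{"xyz":[[0,0,2],[0,0,4],[0,0,4]],"rot":[[0,0,0],[0,0,0],[0,0,0]],"hand":[0,0,0]}'
```

```text
time_s: 44.98
eef_pos: [0.5346, -0.3194, 0.1242]
tool_rot: [-0.0, -0.008, 1.0, 0.0]
wrist_force: [0.5, -0.8, 0.3]
width: 0.0002
time_s: 45.23
eef_pos: [0.5345, -0.3193, 0.12]
tool_rot: [-0.0, -0.008, 1.0, 0.001]
wrist_force: [0.3, 0.7, 0.7]
width: 0.0003
time_s: 45.48
eef_pos: [0.5344, -0.3191, 0.1159]
tool_rot: [-0.0, -0.008, 1.0, 0.001]
wrist_force: [0.2, -0.5, -0.7]
width: 0.0004
time_s: 45.73
eef_pos: [0.5344, -0.3191, 0.1119]
tool_rot: [-0.0, -0.008, 1.0, 0.001]
wrist_force: [0.1, -0.2, 0.5]
width: 0.0003
```

```bash
python3 -m handwheel '{"xyz":[[0,0,2],[0,0,4],[0,0,4]],"rot":[[0,0,0],[0,0,0],[0,0,0]],"hand":[0,0,0]}';python3 -m handwheel '{"xyz":[[0,0,2],[0,0,4],[0,0,4]],"rot":[[0,0,0],[0,0,0],[0,0,0]],"hand":[0,0,0]}';python3 -m handwheel '{"xyz":[[0,0,2],[0,0,3],[0,0,3]],"rot":[[0,0,0],[0,0,0],[0,0,0]],"hand":[0,0,0]}';python3 -m handwheel '{"xyz":[[0,0,2],[0,0,3],[0,0,3]],"rot":[[0,0,0],[0,0,0],[0,0,0]],"hand":[0,0,0]}'
```

```text
time_s: 45.98
eef_pos: [0.5344, -0.3191, 0.1079]
tool_rot: [-0.0, -0.008, 1.0, 0.001]
wrist_force: [0.0, 0.5, -0.2]
width: 0.0005
time_s: 46.23
eef_pos: [0.5344, -0.3191, 0.104]
tool_rot: [-0.0, -0.008, 1.0, 0.001]
wrist_force: [-0.6, -1.3, 0.8]
width: 0.0003
time_s: 46.48
eef_pos: [0.5345, -0.3192, 0.1011]
tool_rot: [-0.0, -0.008, 1.0, 0.001]
wrist_force: [1.3, 0.4, -0.4]
width: 0.0006
time_s: 46.73
eef_pos: [0.5347, -0.3194, 0.0988]
tool_rot: [0.0, -0.008, 1.0, 0.0]
wrist_force: [-0.3, 1.1, 6.4]
width: 0.0004
```

Run:
```python
from h import *
dt=env.snapshot("top");ds=env.snapshot("scene");dw=env.snapshot("wrist")
s,R=tool()
Cw=np.array([.46196676,-.32295945,.28400622])
def ray(d,p,c=None):
    R=np.array(d["R"]);q=cv2.undistortPoints(np.array([[p]],float),d["intrinsics"],d["distortion"])[0,0]
    v=R.T@np.r_[q,1];v/=np.linalg.norm(v)
    return (-R.T@np.array(d["t"]) if c is None else c),v
def tri(rs):
    A=sum(np.eye(3)-np.outer(v,v) for c,v in rs);b=sum((np.eye(3)-np.outer(v,v))@c for c,v in rs)
    x=np.linalg.solve(A,b);return x.round(4),[round(np.linalg.norm((np.eye(3)-np.outer(v,v))@(x-c))*1e3,1) for c,v in rs]
m=[ray(dt,(336.1,197.6)),ray(ds,(230,236.5)),ray(dw,(277.,271),Cw)]
print("mark",tri(m),tri(m[:2]),tri(m[1:]),tri([m[0],m[2]]))
b=[ray(ds,(222,226.4)),ray(dw,(276.6,196.4),Cw)]
print("bar -x end",tri(b))
# sanity: stud tips
st=[ray(dt,(295+118/8-.4,165+332/8-.4)),ray(ds,(180+406/6-.4,190+150/6-.4))]
print("stud",tri(st))
crop(dw,140,110,420,320,2.8,"pics/o2.png"); crop(ds,180,190,280,280,6,"pics/o3.png")
```

```text
mark (array([ 0.5558, -0.3214,  0.102 ]), [np.float64(1.8), np.float64(1.4), np.float64(1.6)]) (array([ 0.5573, -0.3214,  0.106 ]), [np.float64(0.4), np.float64(0.4)]) (array([ 0.5548, -0.3208,  0.1012]), [np.float64(1.0), np.float64(1.0)]) (array([ 0.5578, -0.3224,  0.0953]), [np.float64(0.7), np.float64(0.7)])
bar -x end (array([ 0.5053, -0.3195,  0.0935]), [np.float64(3.5), np.float64(3.5)])
stud (array([ 0.5332, -0.2383,  0.1194]), [np.float64(0.9), np.float64(0.9)])
```

View pics/o2.png

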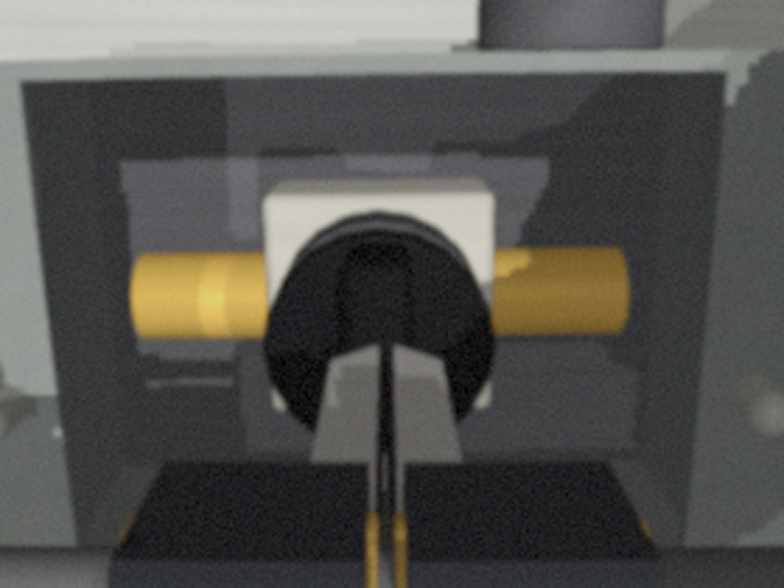

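View pics/o3.png

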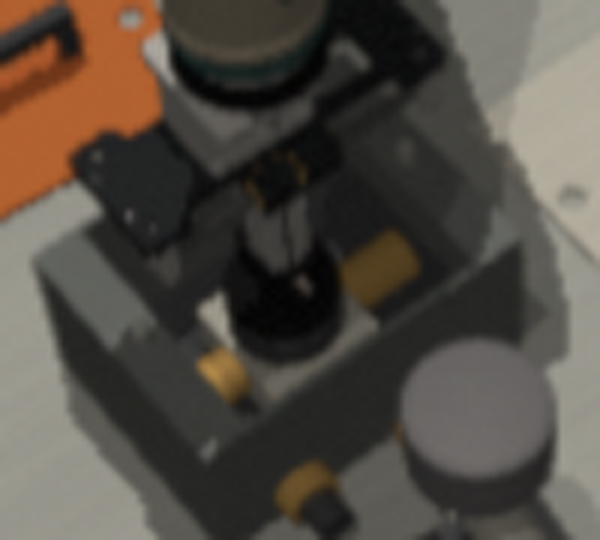

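```bash
python3 - <<'E'
from h import *
ds=env.snapshot("scene")
for z in (.13,.15,.17,.19):
  print(z,[((proj(ds,[[x,y,z]])[0]-[180,190])*6).round() for x in (.498,.573) for y in (-.409,-.232)])
E
python3 -m handwheel '{"xyz":[[0,0,-15],[0,0,-25],[0,0,-25],[0,0,-25]],"rot":[[0,0,0],[0,0,0],[0,0,0],[0,0,0]],"hand":[34,34,34,34]}' 40
```

```text
0.13 [array([ 84., 267.]), array([370.,  85.]), array([169., 372.]), array([458., 182.])]
0.15 [array([ 79., 246.]), array([368.,  63.]), array([164., 352.]), array([457., 161.])]
0.17 [array([ 74., 225.]), array([366.,  41.]), array([160., 332.]), array([456., 139.])]
0.19 [array([ 69., 204.]), array([364.,  18.]), array([155., 311.]), array([455., 117.])]
time_s: 47.27
eef_pos: [0.5351, -0.3196, 0.1239]
tool_rot: [0.001, -0.008, 1.0, 0.0]
wrist_force: [-0.5, -0.5, -0.1]
width: 0.0236
```

```bash
python3 -m handwheel '{"xyz":[[0,0,10],[0,-1,20],[0,-1,30],[0,-1,34],[0,-1,34]],"rot":[[0,0,0],[0,0,0],[0,0,0],[0,0,0],[0,0,0]],"hand":[34,34,34,34,34]}' 40;python3 -m handwheel '{"xyz":[[0,0,2],[0,0,4],[0,0,4]],"rot":[[0,0,0],[0,0,0],[0,0,0]],"hand":[34,34,34]}';python3 -m handwheel '{"xyz":[[0,0,2],[0,0,3],[0,0,3]],"rot":[[0,0,0],[0,0,0],[0,0,0]],"hand":[34,34,34]}'
```

```text
time_s: 47.68
eef_pos: [0.5333, -0.3195, 0.087]
tool_rot: [-0.002, -0.008, 1.0, 0.001]
wrist_force: [-1.2, 0.2, -0.4]
width: 0.0341
time_s: 47.93
eef_pos: [0.5347, -0.3203, 0.0852]
tool_rot: [0.0, -0.008, 1.0, 0.0]
wrist_force: [0.1, -0.2, 0.4]
width: 0.034
time_s: 48.18
eef_pos: [0.5347, -0.3202, 0.0824]
tool_rot: [0.0, -0.008, 1.0, 0.0]
wrist_force: [0.7, -0.6, -0.1]
width: 0.0342
```

```bash
python3 -m handwheel '{"xyz":[[0,0,0],[0,0,0],[0,0,0],[0,0,0],[0,0,0]],"rot":[[0,0,0],[0,0,0],[0,0,0],[0,0,0],[0,0,0]],"hand":[0,0,0,0,0]}' 40
python3 - <<'E'
from h import *
s,R=tool(); print(s["width"],s["wrist_force"],s["wrist_torque"])
d=snap("wrist");crop(d,140,110,420,320,2.8,"pics/o4.png")
print(env.read_state()["width"])
E
```

```text
time_s: 48.6
eef_pos: [0.5348, -0.321, 0.0826]
tool_rot: [0.0, -0.008, 1.0, -0.0]
wrist_force: [-0.0, -2.5, 0.3]
width: 0.0158
0.015770608022247216 [-0.01047171 -2.51338756  0.2986465 ] [-0.3473074  -0.17737884  0.0340332 ]
0.015554628120877947
```

View pics/o4.png

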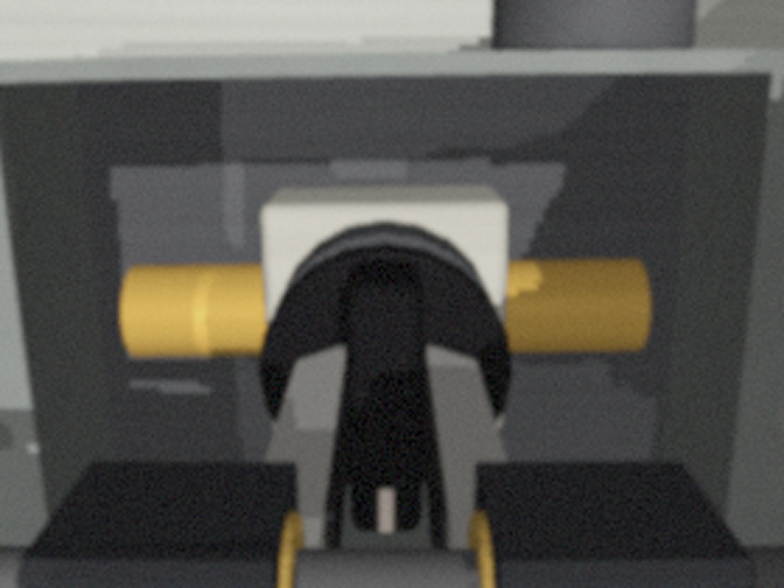

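```bash
python3 -m handwheel '{"xyz":[[0,0,2],[0,0,4],[0,0,6],[0,0,8],[0,0,9],[0,0,9]],"rot":[[0,0,0],[0,0,0],[0,0,0],[0,0,0],[0,0,0],[0,0,0]],"hand":[0,0,0,0,0,0]}' 50;python3 -m handwheel '{"xyz":[[0,0,1],[0,0,1],[0,0,1]],"rot":[[0,0,0],[0,0,0],[0,0,0]],"hand":[0,0,0]}'
```

```text
time_s: 49.15
eef_pos: [0.5349, -0.3211, 0.0746]
tool_rot: [0.001, -0.008, 1.0, -0.0]
wrist_force: [-1.7, -0.3, 10.6]
width: 0.0154
time_s: 49.4
eef_pos: [0.5348, -0.3211, 0.0739]
tool_rot: [0.001, -0.008, 1.0, -0.0]
wrist_force: [-2.3, -0.3, 10.9]
width: 0.0153
```

```bash
python3 -m handwheel '{"xyz":[[0,0,0],[0,0,0],[0,0,0],[0,0,0],[0,0,0]],"rot":[[0,0,4],[0,0,8],[0,0,14],[0,0,20],[0,0,20]],"hand":[0,0,0,0,0]}' 50;python3 - <<'E'
from h import *
s,R=tool(); print(s["width"],s["wrist_force"],s["wrist_torque"],R.as_matrix()[:,1],s["q"])
go([.535,-.3208,.0739],down(91.5-20))
E
```

```text
time_s: 49.82
eef_pos: [0.5349, -0.321, 0.0739]
tool_rot: [0.001, 0.168, 0.986, -0.0]
wrist_force: [-2.0, -1.1, 12.8]
width: 0.0157
0.01565330027979709 [-2.04243835 -1.05997663 12.75286302] [ 0.0119099   0.45404513 -0.09141727] [3.30759276e-01 9.43715156e-01 8.00584210e-05] [ 0.26643485  0.78296356  0.38500565  1.71328181 -0.41154067  0.72497001
  2.09524492]
xyz [0.  0.3 0. ] rot [ 0.    0.08 -0.81] q [ 0.27  0.78  0.39  1.71 -0.41  0.72  2.1 ]
```

```bash
python3 -m handwheel '{"xyz":[[0,0,0],[0,0,0],[0,0,0],[0,0,0],[0,0,0],[0,0,0],[0,0,0],[0,0,0],[0,0,0],[0,0,0],[0,0,0],[0,0,0]],"rot":[[0,0,5],[0,0,10],[0,0,15],[0,0,20],[0,0,25],[0,0,30],[0,0,35],[0,0,40],[0,0,45],[0,0,50],[0,0,54],[0,0,54]],"hand":[0,0,0,0,0,0,0,0,0,0,0,0]}' 50;python3 -m handwheel '{"xyz":[[0,0,0],[0,0,0],[0,0,0]],"rot":[[0,0,2],[0,0,4],[0,0,4]],"hand":[0,0,0]}' 50;python3 - <<'E'
from h import *
s,R=tool(); y=R.as_matrix()[:,1]; print(s["width"],s["wrist_force"],s["wrist_torque"],np.degrees(np.arctan2(y[1],y[0])),s["q"])
E
```

```text
time_s: 50.82
eef_pos: [0.535, -0.3211, 0.0739]
tool_rot: [0.001, 0.596, 0.803, 0.0]
wrist_force: [-3.1, -0.3, 11.2]
width: 0.0156
time_s: 51.07
eef_pos: [0.535, -0.3211, 0.074]
tool_rot: [0.001, 0.623, 0.782, 0.0]
wrist_force: [-2.2, 0.5, 11.6]
width: 0.0155
0.015527512904451968 [-2.24091803  0.51479941 11.56235412] [-0.06912785  0.41353336  0.27932759] 12.921313696165228 [ 0.1183822   0.84976409  0.6576007   1.71768233 -0.68305969  0.81547449
  1.32341021]
```

```bash
python3 -m handwheel '{"xyz":[[0,0,0],[0,0,0],[0,0,0]],"rot":[[0,0,2],[0,0,2],[0,0,2]],"hand":[0,0,0]}' 50;python3 - <<'E'
from h import *
s,R=tool(); y=R.as_matrix()[:,1]; print(s["wrist_torque"],np.degrees(np.arctan2(y[1],y[0])))
E
```

```text
time_s: 51.32
eef_pos: [0.535, -0.3211, 0.074]
tool_rot: [0.001, 0.636, 0.772, 0.0]
wrist_force: [-2.2, -0.2, 11.6]
width: 0.0159
[-0.0576716   0.44296481  0.660639  ] 11.078120406492603
```

```bash
python3 -m handwheel '{"xyz":[[0,0,-2],[0,0,-5],[0,0,-8],[0,0,-10],[0,0,-10]],"rot":[[0,0,0],[0,0,0],[0,0,0],[0,0,0],[0,0,0]],"hand":[0,0,0,0,0]}' 50; python3 -m handwheel '{"xyz":[[0,0,0],[0,0,0],[0,0,0],[0,0,0],[0,0,-20],[0,0,-50],[0,0,-85],[0,0,-120],[0,0,-160],[0,0,-160]],"rot":[[0,0,0],[0,0,0],[0,0,0],[0,0,0],[0,0,0],[0,0,0],[0,0,0],[0,0,0],[0,0,0],[0,0,0]],"hand":[40,40,40,40,40,40,40,40,40,40]}' 40
python3 - <<'E'
from h import *
go([.535,-.14,.28],down(1.5))
d=env.snapshot("scene");crop(d,180,190,280,280,6,"pics/p2.png")
d=env.snapshot("wrist");cv2.imwrite("pics/p3.png",d["image"])
E
```

```text
time_s: 51.73
eef_pos: [0.535, -0.3211, 0.0826]
tool_rot: [0.001, 0.636, 0.772, -0.0]
wrist_force: [-0.8, -2.3, 1.3]
width: 0.0157
time_s: 52.57
eef_pos: [0.5373, -0.3236, 0.2499]
tool_rot: [0.006, 0.636, 0.771, 0.001]
wrist_force: [0.0, -1.2, -0.1]
width: 0.0402
xyz [180.5  32.9 -31.2] rot [0.54 0.38 9.45] q [ 0.04  0.67  0.82  1.55 -0.52  1.14  1.16]
```

View pics/p2.png

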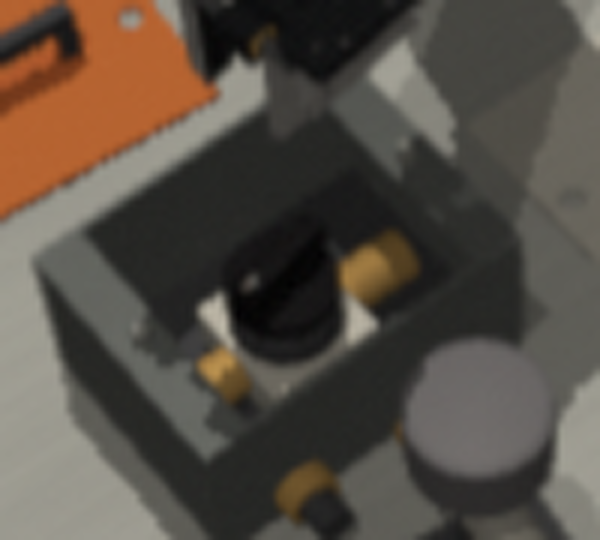

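View pics/p3.png

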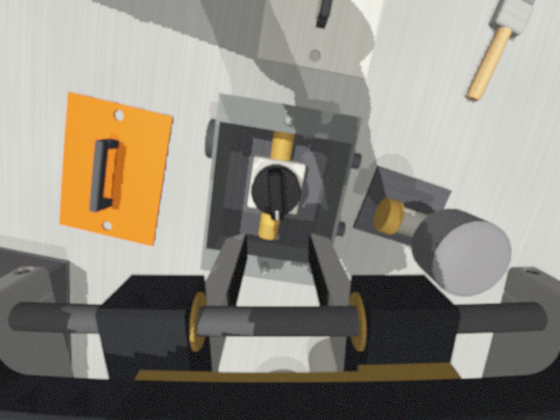

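```bash
python3 -m handwheel '{"xyz":[[40,5,-10],[80,10,-20],[120,17,-20],[160,24,-20],[200,32,-10],[235,40,0],[255,44,0],[255,44,0],[255,44,0]],"rot":[[0,0,3],[0,0,6],[0,0,9],[0,0,9],[0,0,9],[0,0,9],[0,0,9],[0,0,9],[0,0,9]],"hand":[50,50,50,50,50,50,50,50,50]}' 40
python3 - <<'E'
from h import *
s,R=tool();print(s["eef_pos"]);go([.5515,-.063,.2],down(1.5))
d=env.snapshot("wrist");cv2.imwrite("pics/q1.png",d["image"])
d=env.snapshot("top");crop(d,180,140,400,250,3.4,"pics/q2.png")
E
```

```text
time_s: 53.42
eef_pos: [0.5284, -0.0599, 0.241]
tool_rot: [-0.001, 0.694, 0.72, -0.001]
wrist_force: [-0.3, -0.1, 0.0]
width: 0.0501
[ 0.52843849 -0.0598509   0.24098216]
xyz [-4.1 23.1 40.9] rot [-0.18 -0.07  0.65] q [-0.53  0.57  0.93  1.81 -0.53  1.04  0.65]
```

View pics/q1.png

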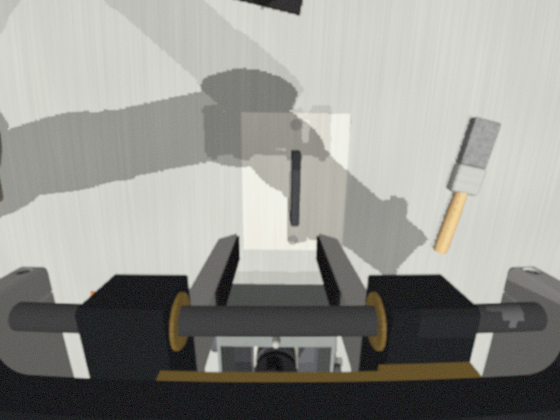

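View pics/q2.png

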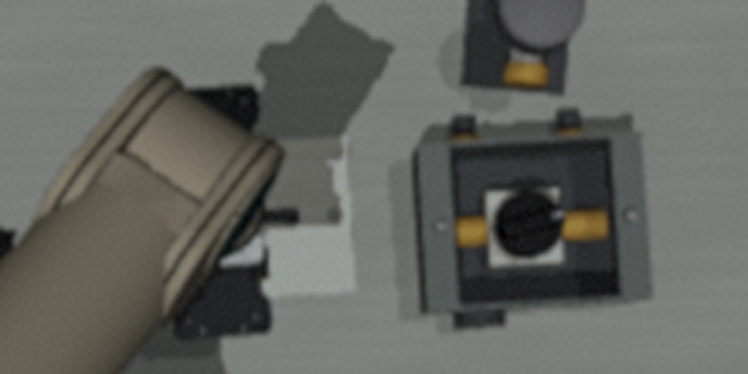

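Run:
```python
from h import *
dt=env.snapshot("top");ds=env.snapshot("scene");dw=env.snapshot("wrist")
print(pix2w(dw,[(295,152),(295,225),(241,113),(350,113),(347,249),(242,249)],[.046,.046,.004,.004,.004,.004]).round(4))
def ray(d,p):
    R=np.array(d["R"]);q=cv2.undistortPoints(np.array([[p]],float),d["intrinsics"],d["distortion"])[0,0]
    v=R.T@np.r_[q,1];v/=np.linalg.norm(v);return -R.T@np.array(d["t"]),v
rs=[ray(dt,(342.9,202.9)),ray(ds,(220.9,236.8))]
A=sum(np.eye(3)-np.outer(v,v) for c,v in rs);b=sum((np.eye(3)-np.outer(v,v))@c for c,v in rs)
print(np.linalg.solve(A,b))
```

```text
[[ 0.5493 -0.0158  0.046 ]
 [ 0.5537 -0.1129  0.046 ]
 [ 0.4757  0.032   0.004 ]
 [ 0.6251  0.0369  0.004 ]
 [ 0.6387 -0.1629  0.004 ]
 [ 0.4772 -0.1677  0.004 ]]
[ 0.54033907 -0.34245318  0.10347983]
```

```bash
python3 -m handwheel '{"xyz":[[-2,10,10],[-4,20,40],[-5,23,75],[-5,23,110],[-5,23,145],[-5,23,175],[-5,23,195],[-5,23,205],[-5,23,209],[-5,23,209],[-5,23,209]],"rot":[[0,0,0],[0,0,0.6],[0,0,0.6],[0,0,0.6],[0,0,0.6],[0,0,0.6],[0,0,0.6],[0,0,0.6],[0,0,0.6],[0,0,0.6],[0,0,0.6]],"hand":[50,50,50,50,50,50,50,50,50,50,50]}' 40; python3 -m handwheel '{"xyz":[[0,0,0],[0,0,0],[0,0,0],[0,0,0],[0,0,0],[0,0,0],[0,0,0]],"rot":[[0,0,0],[0,0,0],[0,0,0],[0,0,0],[0,0,0],[0,0,0],[0,0,0]],"hand":[0,0,0,0,0,0,0]}' 50
```

```text
time_s: 54.58
eef_pos: [0.5534, -0.0665, 0.0347]
tool_rot: [0.001, 0.699, 0.715, 0.001]
wrist_force: [-0.5, -0.1, 0.5]
width: 0.0502
time_s: 55.17
eef_pos: [0.5523, -0.0656, 0.0337]
tool_rot: [-0.0, 0.699, 0.716, 0.0]
wrist_force: [-1.0, 0.2, 2.8]
width: 0.0116
```

```bash
python3 -m handwheel '{"xyz":[[0,0,-10],[0,0,-30],[0,0,-65],[0,0,-100],[0,0,-140],[0,0,-180],[0,0,-215],[0,0,-235],[0,0,-235]],"rot":[[0,0,0],[0,0,0],[0,0,0],[0,0,0],[0,0,0],[0,0,0],[0,0,0],[0,0,0],[0,0,0]],"hand":[0,0,0,0,0,0,0,0,0]}' 50
python3 - <<'E'
from h import *
print(env.read_state()["width"]);go([.536,-.3262,.24],down(1.4))
E
```

```text
time_s: 55.92
eef_pos: [0.5546, -0.0672, 0.2732]
tool_rot: [0.003, 0.699, 0.715, 0.003]
wrist_force: [0.9, -0.9, -3.2]
width: 0.0112
0.011217710819519706
xyz [-258.5  -24.9   33.1] rot [ 0.46  0.02 -0.06] q [-0.51  0.57  0.95  1.71 -0.51  1.12  0.61]
```

```bash
python3 -m handwheel '{"xyz":[[-30,-3,0],[-65,-6,0],[-100,-10,0],[-135,-13,0],[-170,-16,0],[-205,-20,0],[-235,-23,10],[-255,-25,25],[-258,-25,33],[-258,-25,33],[-258,-25,33]],"rot":[[0,0,0],[0,0,0],[0,0,0],[0,0,0],[0,0,0],[0,0,0],[0,0,0],[0,0,0],[0,0,0],[0,0,0],[0,0,0]],"hand":[0,0,0,0,0,0,0,0,0,0,0]}' 50
python3 - <<'E'
from h import *
print(env.read_state()["width"]);go([.536,-.3262,.24],down(1.4));go([.536,-.3262,.165],down(1.4))
d=env.snapshot("wrist");cv2.imwrite("pics/r1.png",d["image"])
d=env.snapshot("top");crop(d,290,160,390,245,7,"pics/r2.png")
E
```

```text
time_s: 56.83
eef_pos: [0.5331, -0.3227, 0.2336]
tool_rot: [-0.002, 0.699, 0.715, 0.0]
wrist_force: [0.4, 0.4, -2.3]
width: 0.0112
0.011228817809645414
xyz [-3.5  2.8 -6.4] rot [-0.15 -0.23 -0.03] q [ 0.03  0.7   0.85  1.57 -0.56  1.14  1.03]
xyz [-3.8  3.  68.6] rot [-0.15 -0.23 -0.03] q [ 0.03  0.7   0.85  1.57 -0.56  1.14  1.03]
```

View pics/r1.png

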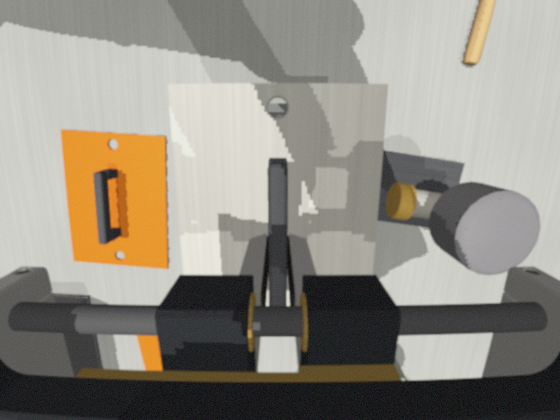

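View pics/r2.png

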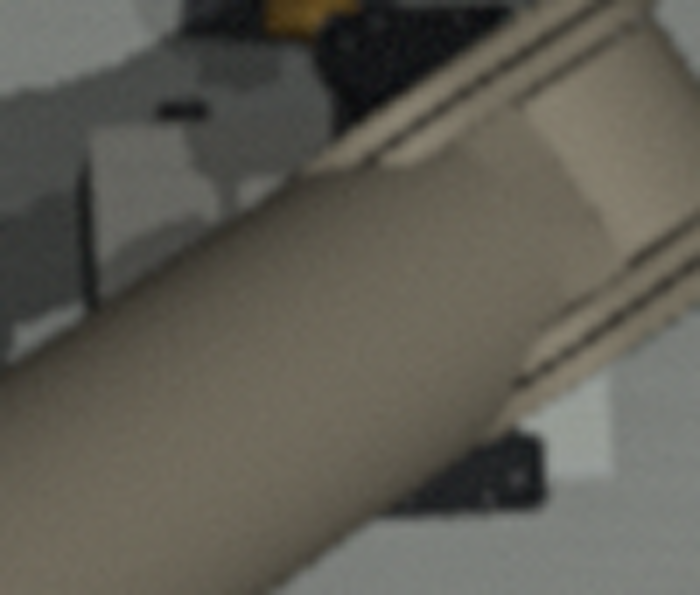

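```bash
python3 -m handwheel '{"xyz":[[-4,3,10],[-4,3,25],[-4,3,45],[-4,3,60],[-4,3,67],[-4,3,68],[-4,3,68],[-4,3,68]],"rot":[[0,0,0],[0,0,0],[0,0,0],[0,0,0],[0,0,0],[0,0,0],[0,0,0],[0,0,0]],"hand":[0,0,0,0,0,0,0,0]}' 50
python3 - <<'E'
from h import *
print(env.read_state()["width"]);go([.536,-.3262,.165],down(1.4));go([.536,-.3262,.144],down(1.4))
d=env.snapshot("wrist");crop(d,160,60,400,260,3.3,"pics/r3.png")
print(pix2w(d,[[277,105]],.124))
E
```

```text
time_s: 57.6
eef_pos: [0.5374, -0.3288, 0.1684]
tool_rot: [0.001, 0.698, 0.716, 0.0]
wrist_force: [0.0, 1.1, -3.8]
width: 0.0113
0.01132941600866794
xyz [ 2.6 -1.4  3.4] rot [ 0.09  0.02 -0.01] q [ 0.06  0.77  0.8   1.63 -0.63  1.02  1.08]
xyz [ 2.6 -1.4 24.4] rot [ 0.09  0.02 -0.01] q [ 0.06  0.77  0.8   1.63 -0.63  1.02  1.08]
[[ 0.53461883 -0.2375299   0.124     ]]
```

View pics/r3.png

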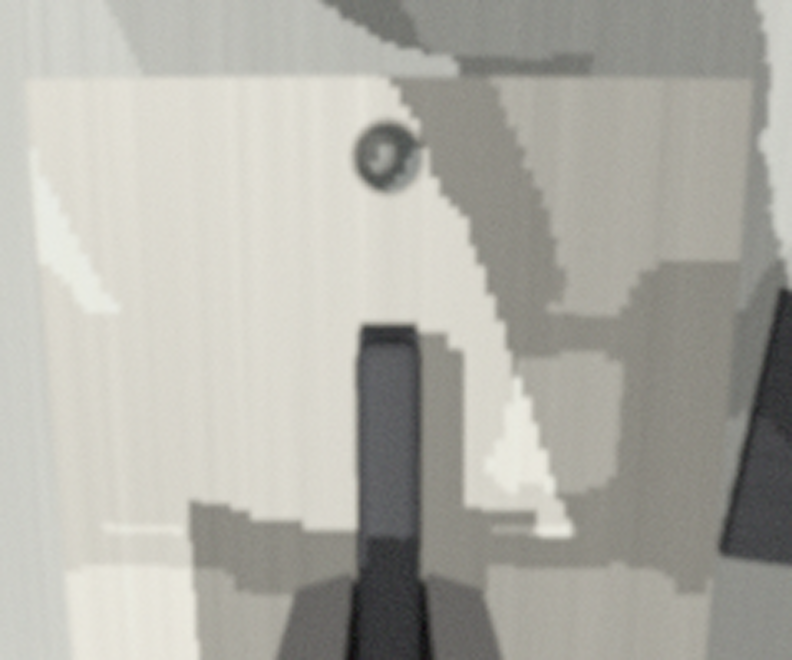

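```bash
python3 -m handwheel '{"xyz":[[2,-1,0],[2,-1,3],[2,-1,7],[2,-1,11],[2,-1,11]],"rot":[[0,0,0],[0,0,0],[0,0,0],[0,0,0],[0,0,0]],"hand":[0,0,0,0,0]}' 50;python3 -m handwheel '{"xyz":[[0,0,3],[0,0,6],[0,0,8],[0,0,8]],"rot":[[0,0,0],[0,0,0],[0,0,0],[0,0,0]],"hand":[0,0,0,0]}'
python3 - <<'E'
from h import *
go([.536,-.3262,.144],down(1.4))
E
```

```text
time_s: 58.07
eef_pos: [0.5353, -0.3257, 0.1553]
tool_rot: [-0.001, 0.699, 0.715, 0.0]
wrist_force: [0.4, 0.2, -4.9]
width: 0.0117
time_s: 58.4
eef_pos: [0.5354, -0.3261, 0.1478]
tool_rot: [-0.001, 0.699, 0.715, 0.0]
wrist_force: [1.0, -0.3, -3.6]
width: 0.0114
xyz [-0.1  0.6  3.8] rot [-0.04 -0.08 -0.04] q [ 0.06  0.79  0.78  1.66 -0.65  0.98  1.1 ]
```

No blocking force: the cover is passing over the studs. Lower to seat.

```bash
python3 -m handwheel '{"xyz":[[0,0,2],[0,0,3.5],[0,0,3.5],[0,0,3.5]],"rot":[[0,0,0],[0,0,0],[0,0,0],[0,0,0]],"hand":[0,0,0,0]}' 50;python3 -m handwheel '{"xyz":[[0,0,1.5],[0,0,1.5],[0,0,1.5]],"rot":[[0,0,0],[0,0,0],[0,0,0]],"hand":[0,0,0]}'
```

```text
time_s: 58.73
eef_pos: [0.5357, -0.3263, 0.1448]
tool_rot: [-0.0, 0.699, 0.715, 0.0]
wrist_force: [-0.7, -0.3, -3.7]
width: 0.0115
time_s: 58.98
eef_pos: [0.5359, -0.3266, 0.1438]
tool_rot: [0.0, 0.699, 0.715, 0.0]
wrist_force: [-0.5, -0.6, -1.7]
width: 0.0113
```

Seated (z matches .1437, load coming off). Release and rise, then move the arm clear to look.

```bash
python3 -m handwheel '{"xyz":[[0,0,0.5],[0,0,0],[0,0,0],[0,0,0],[0,0,-25],[0,0,-60],[0,0,-100],[0,0,-140],[0,0,-180],[0,0,-200],[0,0,-200]],"rot":[[0,0,0],[0,0,0],[0,0,0],[0,0,0],[0,0,0],[0,0,0],[0,0,0],[0,0,0],[0,0,0],[0,0,0],[0,0,0]],"hand":[0,30,50,50,50,50,50,50,50,50,50]}' 40;python3 -m handwheel '{"xyz":[[40,0,0],[80,0,0],[120,0,0],[160,0,0],[200,0,0],[240,0,0],[260,0,0],[260,0,0],[260,0,0]],"rot":[[0,0,0],[0,0,0],[0,0,0],[0,0,0],[0,0,0],[0,0,0],[0,0,0],[0,0,0],[0,0,0]],"hand":[50,50,50,50,50,50,50,50,50]}' 40
python3 - <<'E'
from h import *
d=env.snapshot("top");cv2.imwrite("pics/u1.png",d["image"]);crop(d,285,110,395,250,5,"pics/u2.png");crop(d,70,180,200,270,5,"pics/u3.png")
d=env.snapshot("scene");crop(d,170,40,470,300,2.6,"pics/u4.png")
E
```

```text
time_s: 59.9
eef_pos: [0.5371, -0.3289, 0.3489]
tool_rot: [0.004, 0.699, 0.715, 0.001]
wrist_force: [-0.1, -1.3, 0.7]
width: 0.0501
time_s: 60.65
eef_pos: [0.5292, -0.0652, 0.3427]
tool_rot: [-0.001, 0.698, 0.717, -0.0]
wrist_force: [-0.5, 0.0, -0.2]
width: 0.0503
```

View pics/u2.png

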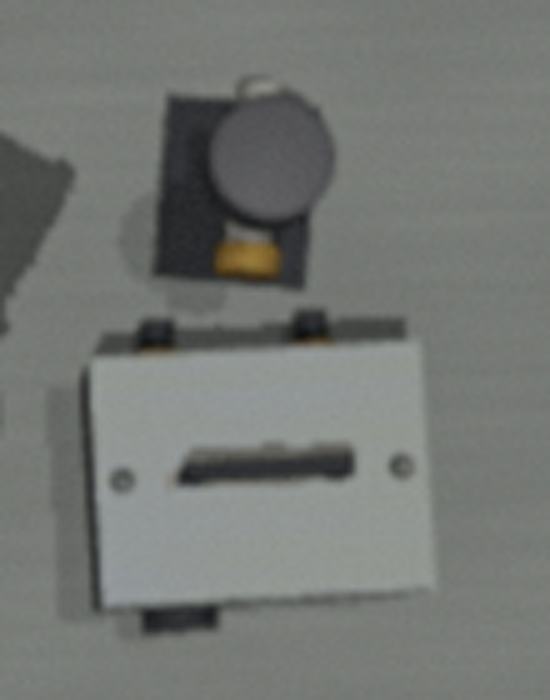

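View pics/u3.png

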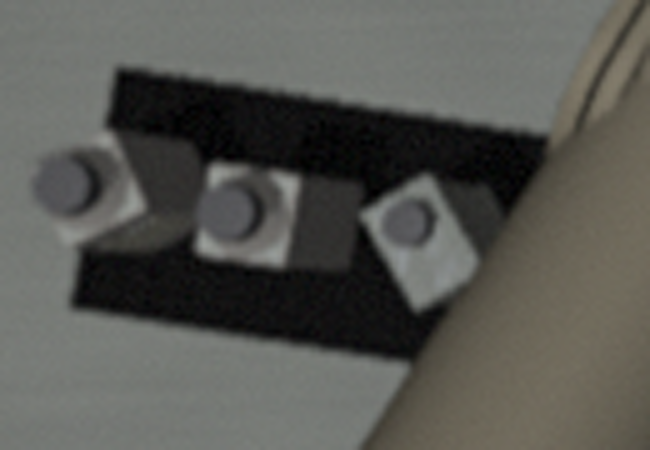

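View pics/u4.png

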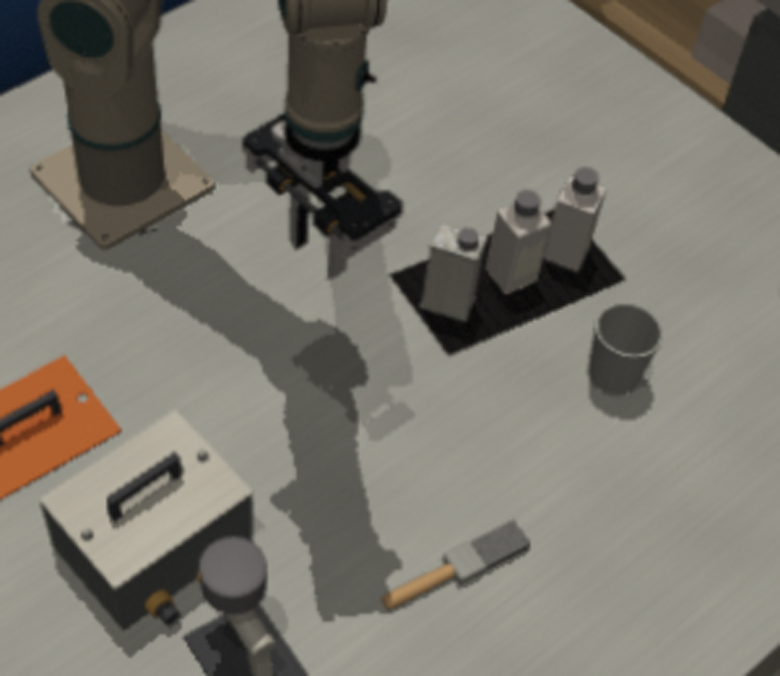

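```bash
python3 -m handwheel '{"xyz":[[0,0,0],[0,0,0],[0,0,0],[0,0,0],[0,0,0],[0,0,0],[0,0,0],[0,0,0],[0,0,0],[0,0,0],[0,0,0],[0,0,0]],"rot":[[0,0,0],[0,0,0],[0,0,0],[0,0,0],[0,0,0],[0,0,0],[0,0,0],[0,0,0],[0,0,0],[0,0,0],[0,0,0],[0,0,0]],"hand":[50,50,50,50,50,50,50,50,50,50,50,50]}';python3 - <<'E'
from h import *
a=cv2.imread("pics/u1.png").astype(int)
d=env.snapshot("top");b=d["image"].astype(int)
D=np.abs(a-b).max(2);print("box",D[165:250,295:385].max(),"mat",D[180:265,80:160].max())
cv2.imwrite("pics/v1.png",d["image"])
E
```

```text
time_s: 61.75
eef_pos: [0.5295, -0.0665, 0.3436]
tool_rot: [-0.0, 0.699, 0.716, 0.0]
wrist_force: [0.3, -0.1, 0.3]
width: 0.0498
box 12 mat 25
```

View pics/v1.png

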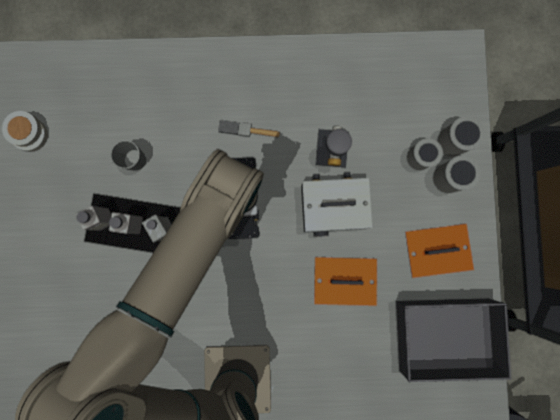

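Everything is still in place: the cover is seated at (337,204), the three containers stand on the mat at (88,216) to (157,230), and the brush, cup, gun and orange plates have not moved. Handing in.

Run:
```python
from station import env
print(env.close_job())
```

```text
the job is handed in; nothing more can be done
None
```

I finished the job and handed it in at about 62 s. All three containers (two bottles and the tin) were there and now stand upright on the mat. I then pressed the valve knob in, turned it about 78° clockwise to its stop, and put the cover back over its two studs.

**Last checks:**
- **Containers:** The pictures show all three upright and wholly on the mat. The closest to an edge is a corner of the tin, about 10 mm inside.
- **Valve:** The mark on the knob measured at its "out" height (about 0.10 m) and about 76° clockwise, so it is open and sprung back up.
- **Cover:** It sits as it did at the start, with both studs showing through the holes. Nothing moved in a picture taken about a second later.
- **Left alone:** The spray gun, mixing cup, brush and orange plates look unmoved.

**What went wrong or disagreed:**
- **Fingertip reach:** The fingertips appeared to end roughly level with the TCP, not 22 mm ahead of it. My first grip on the knob closed above the bar because of this; I gripped again lower.
- **Tin placing:** It touched the mat about 5 mm earlier than I had calculated, with a slight tilt, and settled upright when I let go.
- **First bottle:** At my first chosen angle the arm hit its joint limits, so I turned the bottle about 35° before setting it down.
- **Third bottle:** I stood it on the bench first, then moved it to the mat with a grip from above.

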